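Tip a reference bar out of its storage tube and lay it in the V-blocks

ROBOT

A 6-joint arm with a two-finger parallel gripper is mounted at the origin on the work surface. World frame = base frame: x ahead of the robot, y to its left, z up, the work surface at z = 0. Lengths are in m, angles in rad, forces in N, time in s.
With the tool pointing down it reaches from about 0.225 to 0.875 m from the base axis. Payload 3.4 kg.
Tool frame: the origin (TCP) lies at the centre of the arm's flange, where the gripper is bolted on; the fingertips stand manip.tcp_to_tips ahead of it and the grasp point (between the pads) lies 155 mm ahead of it (manip.tcp_to_tips is the distance from the TCP to the fingertips, in m); z points along the fingers, y is the line along which they close (so a half turn about z gives the same grasp; the last joint's range is limited). The gripper opens to 85 mm and grips with 20 to 120 N. Pads are 22 mm wide; open, the fingers measure 114 mm over their backs; the gripper's body (76 mm by 85 mm) begins 54 mm behind the grasp point. The pads swing forward as they close: fully open they stand 13 mm farther back than shut.
Start: joints at [1.003, 0.276, 1.505, -0, 1.361, -0.121], TCP at [0.248, 0.519, 0.405] pointing down, gripper open.
Joint ranges: [-2.89, 2.89], [-0.75, 2.08], [0.22, 2.7], [-1.18, 4.32], [0.11, 2.71], [-2.7, 2.7]. Speed limits (rad/s): [2.57, 2.57, 3.14, 3.14, 3.14, 3.14].

INTERFACE

Orientations are given as a unit quaternion [w, x, y, z].
In Python, from rig import sensors, imaging, manip gives the robot as it stands. The module is installed in compiled form; this text tells all that it offers.
- The arm moves only by the tool jog_arm, never from a script. Its argument "plan" is a list of rows, each an object of numbers: "dx", "dy", "dz": the shift along the tool's x, y, z in mm; "ax", "ay", "az": the turn, a rotation vector about the tool's x, y, z in units of 6 degrees (1.0 is 6 degrees); "grip": the closure, from 0 (fully open) to 1 (shut). A call has 1 to 20 rows; each row shifts and turns the commanded pose from where the row before left it, along the tool's axes as they then stand; what a row does not reach is not made up. A row lasts 1/12 s, in which the tool goes at most 41.7 mm and 7.16 degrees, less where a joint would pass 70% of its speed; a pose out of reach is approached as far as the arm can. A call is refused whole if a number of a shift passes 41.7 or a number of a turn 1, either way. A call with a gripper value outside its range is refused whole. The fingers move at their own pace and stop on an object; "grip_force" is the grip in N (left out, the last holds). Time passes only in rows, so rows that do not move let the fingers close. It gives the time, the measured TCP pose, the force, the opening and the grip force at its end, in the units of the state.
- sensors.get_state(): the state, without advancing time (a new reading comes with each control period).
- imaging.get_image(name): name is "scene" or "top" or "wrist"; returns a dict with "image" (384x512x3 uint8, red, green, blue), "K" (3x3 intrinsics, pixels), "extrinsics" (4x4, takes a point from world to camera coordinates). Camera axes: x right, y up, looking along -z (the intrinsics and any distortion apply to the point x, -y, -z); pixel columns grow to the right and rows downward; lengths in m; the calibration is good to about 2 mm. A picture is of the moment at which its call begins. There is no depth.
- manip.sign_off(): hands the job in; it is judged then, once.
The state is a dict: "clock": time; "qpos": joint angles; "qd": joint speeds; "effort": joint torques, N m; "position": TCP position; "ee_rot": TCP orientation; "contact_force": force on the tool from outside, world axes, zero at the start; "moment": the same for the moment, N m; "width": finger opening in m; "gripper_force": force on a finger pad.
Only numpy, scipy, OpenCV 4.12 (cv2) and the standard library are available. Lean on these libraries where they do the work, as an engineer would, in place of code of your own. Each camera call takes 0.05 s, during which the arm holds its last target. There are 200 camera calls.

TASK

The steel bar lies at the bottom of the open square tube. Tip the tube mouth-down so that the bar slides and pokes about 3 to 6 cm out of the mouth, without coming out altogether, then lay the tube with the bar still poking out in the cheeked half of the aluminium cradle, mouth towards the two black rails, and let go. Take the bar by its poking-out end, draw it right out of the tube onto the rails and let go of it there, then take it again by its middle and lay it gently in the pair of V-blocks, centred; the empty tube stays in the cradle and the other things stay where they are.

Things in the scene. Friction and masses are not known exactly. Their poses are not given: they have to be found in the camera images.
- tube_mid (a point): Centre of the open square tube (half-way up): clear plastic, 34 x 34 outside, 170 long, walls 3, about 120 g, lying on the table at the start. Its x runs along it and points out of the open mouth; z is up as it lies. Black band at the closed end (-x); 165 deep inside. The bar starts to slide when the tube is tilted by about 14 to 20 degrees.
- tube_mouth (a point): Centre of the tube's open mouth, 85 along +x from the tube's centre; axes as the tube's.
- bar_mid (a point): Centre of the steel bar: round, polished, 24 diameter, 130 long, plain ends, 180 to 320 g. Its x axis runs along the bar (its roll is arbitrary). At the start it lies at the bottom of the open tube, its front end 25 to 34 inside the mouth, out of a gripper's reach.
- cradle: Fixed aluminium cradle, a block 330 long (x), 64 wide (y), 25 high; origin at the centre of its underside. The tube's half (x -165 to 5) has side cheeks 12 high at x -165 to -117 and -43 to 5, inner faces 39 apart; the sides between them are open for fingers. The tube lies on the 25 high top between the cheeks, mouth towards +x at about x = 0.
- cradle_rails (a point): Middle of the cradle's other half, at the height of its top (25 above the table), 90 along +x from the cradle's origin, axes as the cradle's. Two black rails along x, 4 high, 145 long, stand 7 to 10 either side of the middle line. The bar lies on them with its centre 39 above the table; while in the tube its centre is 40 above the table.
- vee_seat (a point): Where the bar's centre is when it lies properly in the V-block pair, 35 above the table. Fixed dark steel base plate 150 x 60 x 10 with two 90-degree V-supports, each 20 long, centred 45 either side of this point along x (70 clear between them); their tops are about 39 above the table. x is the direction of the bar.
- capped_tube_mid (a point): A shorter square clear tube, 34 x 34 x 120, with black caps on BOTH ends, lying down; not the one to open; this point is at its middle. A bystander.
- gauge_case_mid (a point): A closed flat black case, 150 x 75 x 30; this point is at its middle. A bystander.
- screwdriver_mid (a point): A screwdriver 160 long, orange handle, lying down; this point is at its middle. A bystander.
- ring_gauge_mid (a point): A flat steel ring, 60 outside diameter, 20 high; this point is at its middle. A bystander.
- oil_bottle_mid (a point): A small upright white bottle, 48 diameter, 120 high; this point is at its middle. A bystander.
Mind the look-alikes: they are no part of the job. What is shaped like the part that bears tube_mid but purple is not meant.

How it is judged:
By the outcome, as a careful person would: the job done as asked, in the order asked, and still so for the second after the job is handed in, with the robot touching nothing.
It also fails if it takes over 62 s, if anything falls off the work surface, if the arm or the gripper's body presses on something with over 40 N, if the wrist force passes 120 N, or if a joint passes its speed limit or range.

## Working session

There is one attempt and no reset: what is moved stays moved. The work goes in short steps, Python scripts to look and compute and a tool call to move; the robot and the scene stay as the last step left them, time stands still between calls to the robot, and variables do not carry over. Pictures are saved under pics/ and viewed, at most 10 in all, crops included, and the job is handed in when it is done.

Besides the shell and the picture viewer there is one more tool, called after "Request:" by a JSON object that holds its "op" and its "data", one argument or row to a line. jog_arm: Moves the arm, as the interface text tells. Its arguments: {"type":"object","properties":{"plan":{"type":"array"},"grip_force":{"type":"number"}},"required":["plan"]}

```bash
mkdir -p pics
python3 - <<'E'
from rig import sensors, imaging, manip
import cv2,numpy as np
s=sensors.get_state(); print(s, manip.tcp_to_tips)
for n in("scene","top"):
    d=imaging.get_image(n); np.savez(n,**{k:d[k] for k in("image","K","extrinsics")}); print(n,{k:(v.tolist() if hasattr(v,'tolist') else v) for k,v in d.items() if k!="image"})
    cv2.imwrite(f"pics/{n}0.png",cv2.resize(d["image"][:,:,::-1],(800,600),interpolation=cv2.INTER_CUBIC))
E
```

```text
{'clock': 0.0, 'qpos': array([ 1.00296430e+00,  2.76609405e-01,  1.50615807e+00, -1.50005274e-05,
        1.36070013e+00, -1.21013856e-01]), 'qd': array([-8.53975732e-05,  1.61386365e-03, -9.97233827e-04, -4.22110425e-04,
        3.44473677e-04,  1.86913971e-03]), 'effort': array([ 9.24512788e-04, -4.16763318e+01, -2.45801586e+01, -2.98308332e-04,
        1.10727726e-02,  5.62371270e-06]), 'position': array([0.24835315, 0.51835838, 0.40382126]), 'ee_rot': array([-3.09638711e-04,  2.21553635e-01,  9.75147737e-01, -8.84894084e-04]), 'contact_force': array([ 0.27620119, -0.24602156, -0.12606197]), 'moment': array([-0.02332816, -0.00038724,  0.01483809]), 'gripper_force': 0.0, 'width': 0.08543571832377465} 0.1734
scene {'K': [[487.08391344170525, 0.0, 253.25960020489055], [0.0, 487.08391344170525, 197.69383978625078], [0.0, 0.0, 1.0]], 'extrinsics': [[0.6037288402411988, 0.7971628377299962, -0.006549626193633725, -0.29063691177464296], [-0.43577261794804956, 0.33688852940268804, 0.8346306633497221, 0.15344708979485988], [0.6675430419888443, -0.5010364546608894, 0.5507710578753446, -1.8788666532528457], [0.0, 0.0, 0.0, 1.0]]}
top {'K': [[481.44004133034815, 0.0, 262.5997101488263], [0.0, 481.44004133034815, 190.44769890725513], [0.0, 0.0, 1.0]], 'extrinsics': [[-0.009640612415667865, -0.9998891538148067, -0.011346306701338448, 0.002490054486060422], [0.9975003268330698, -0.010410669821331547, 0.06989074274744822, -0.5006536938364461], [-0.07000111827799352, -0.010644155080662058, 0.9974901229598462, -1.4756863356322052], [0.0, 0.0, 0.0, 1.0]]}
```

View pics/top0.png

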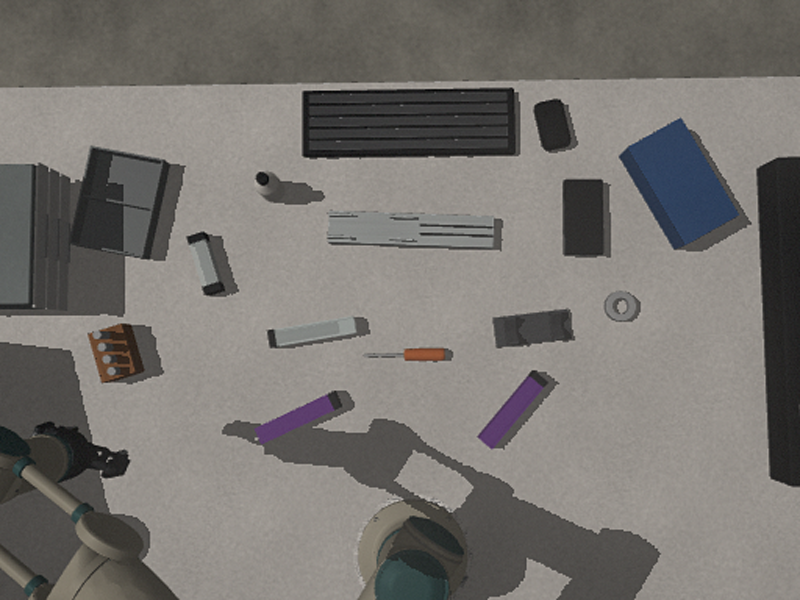

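View pics/scene0.png

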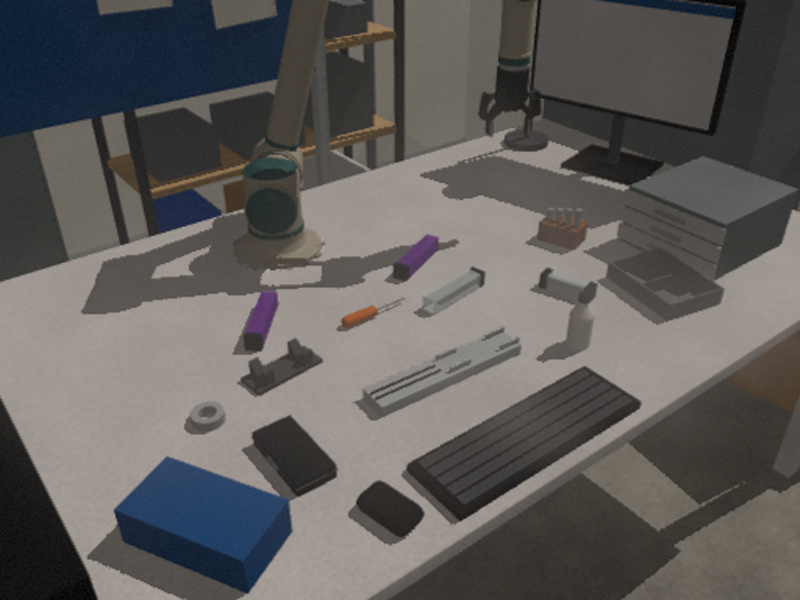

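Candidates (top view): the open clear tube at (315,332), the both-ends-capped tube at (205,264), and the purple ones at (300,418) and (515,408). I choose (315,332), which is clear with a single black end at the left. I'll check it in a close crop.

```bash
cat > h.py <<'E'
import numpy as np
from scipy.spatial.transform import Rotation as R
def load(n):
    d=np.load(n+".npz"); return d["K"],d["extrinsics"]
def unproj(n,u,v,z):
    K,E=load(n) if isinstance(n,str) else n
    r=E[:3,:3].T@np.array([(u-K[0,2])/K[0,0],-(v-K[1,2])/K[1,1],-1.]); c=-E[:3,:3].T@E[:3,3]
    return c+r*(z-c[2])/r[2]
def proj(n,p):
    K,E=load(n) if isinstance(n,str) else n
    q=E[:3,:3]@np.asarray(p)+E[:3,3]; return np.array([K[0,2]-K[0,0]*q[0]/q[2],K[1,2]+K[1,1]*q[1]/q[2]])
def rot(s): w=s["ee_rot"]; return R.from_quat([w[1],w[2],w[3],w[0]])
E
python3 - <<'E'
import cv2,numpy as np
from h import *
im=np.load("top.npz")["image"][:,:,::-1]
cv2.imwrite("pics/crop1.png",cv2.resize(im[125:230,170:375],(800,410),interpolation=cv2.INTER_CUBIC))
f=.64
for name,u,v,z in [("tube",315,332,.034),("cradle",413,230,.025),("vee",533,328,.03),("purpleL",300,418,.034),("cap",205,264,.034),("driver",420,355,.02)]:
    print(name,unproj("top",u*f,v*f,z).round(3))
E
```

```text
tube [0.434 0.185 0.034]
cradle [ 0.635 -0.009  0.025]
vee [ 0.438 -0.242  0.03 ]
purpleL [0.267 0.214 0.034]
cap [0.57  0.402 0.034]
driver [ 0.387 -0.021  0.02 ]
```

View pics/crop1.png

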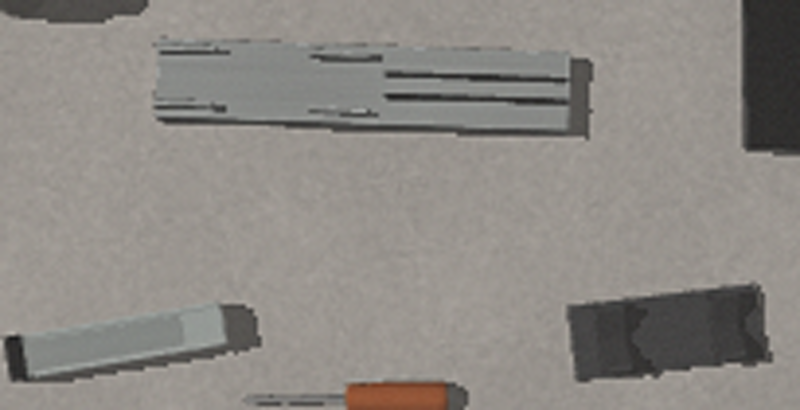

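Run:
```python
import numpy as np
from h import *
from rig import imaging
f=lambda x,y,z:unproj("top",170+x/3.902,125+y/3.905,z)[:2]
def pr(n,back,front):
    b=np.mean(back,0);fr=np.mean(front,0);d=fr-b
    print(n,"mid",((b+fr)/2).round(4),"len",np.linalg.norm(d).round(4),"yaw",np.degrees(np.arctan2(d[1],d[0])).round(1), "w",np.linalg.norm(back[0]-back[1]).round(3))
t=.034
pr("tube",[f(5,337,t),f(10,377,t)],[f(219,305,t),f(227,343,t)])
t=.025
pr("cradle",[f(157,42,t),f(157,119,t)],[f(569,54,t),f(569,130,t)])
t=.01
pr("veebase",[f(570,306,t),f(577,380,t)],[f(760,286,t),f(769,361,t)])
```

```text
tube mid [0.4348 0.191 ] len 0.1711 yaw -81.9 w 0.032
cradle mid [ 0.6352 -0.005 ] len 0.3281 yaw -92.3 w 0.062
veebase mid [ 0.4368 -0.2465] len 0.1526 yaw -84.7 w 0.059
```

```bash
cat >> h.py <<'E'
def go(pos,yaw,tilt=0):
    """shift (tool axes now, mm) and turn (after shift, units of 6deg) to TCP pos with tool x at yaw deg, tool z down; tilt: turn about tool y, deg"""
    from rig import sensors
    s=sensors.get_state(); r=rot(s)
    y=np.radians(yaw); x=np.array([np.cos(y),np.sin(y),0]); z=np.array([0,0,-1.])
    T=R.from_matrix(np.c_[x,np.cross(z,x),z])*R.from_rotvec([0,np.radians(tilt),0])
    print("t",round(s["clock"],2),"shift",(r.inv().apply(np.array(pos)-s["position"])*1000).round(1),"turn",(np.degrees((r.inv()*T).as_rotvec())/6).round(2),"pos",s["position"].round(4),"F",s["contact_force"].round(1),"w",round(s["width"],4),"q",s["qpos"].round(2))
def wrist(n):
    import cv2; from rig import imaging
    d=imaging.get_image("wrist"); np.savez(n,**{k:d[k] for k in("image","K","extrinsics")})
    cv2.imwrite(f"pics/{n}.png",cv2.resize(d["image"][:,:,::-1],(800,600),interpolation=cv2.INTER_CUBIC))
E
python3 -c "
from h import *
go([.435,.191,.36],98.1)"
```

```text
t 0.1 shift [-309.8 -214.5   44.2] turn [-0.02  0.01  9.38] pos [0.2483 0.5184 0.4039] F [ 0.4 -0.1 -0.4] w 0.0855 q [ 1.    0.28  1.51  0.    1.36 -0.12]
```

Request:
{"op": "jog_arm", "data": {
  "plan": [
    {"dx": -15, "dy": -10, "dz": 2},
    {"dx": -25, "dy": -17, "dz": 4},
    {"dx": -30, "dy": -21, "dz": 4},
    {"dx": -30, "dy": -21, "dz": 4},
    {"dx": -30, "dy": -21, "dz": 4},
    {"dx": -30, "dy": -21, "dz": 4},
    {"dx": -30, "dy": -21, "dz": 4},
    {"dx": -30, "dy": -21, "dz": 4},
    {"dx": -30, "dy": -21, "dz": 4},
    {"dx": -30, "dy": -21, "dz": 4},
    {"dx": -30, "dy": -20, "dz": 6},
    {"az": 0.9},
    {"az": 0.95},
    {"az": 0.95},
    {"az": 0.95},
    {"az": 0.95},
    {"az": 0.95},
    {"az": 0.95},
    {"az": 0.95},
    {"az": 0.95}
  ]
}}

```text
$.plan[0]: bad value
```

```bash
python3 -c "
from h import *
go([.435,.191,.177],98.1)
wrist('w1')
K,E=load('w1');print(K,E.round(3))"
```

```text
t 0.1 shift [-309.8 -214.2  227.2] turn [-0.02  0.01  9.38] pos [0.2483 0.5184 0.4039] F [ 0.4 -0.1 -0.4] w 0.0855 q [ 1.    0.28  1.51  0.    1.36 -0.12]
[[321.7480753    0.         255.14163461]
 [  0.         321.7480753  189.65257789]
 [  0.           0.           1.        ]] [[ 0.432  0.902 -0.002 -0.574]
 [-0.869  0.416 -0.267  0.036]
 [-0.24   0.117  0.964 -0.379]
 [ 0.     0.     0.     1.   ]]
```

View pics/w1.png

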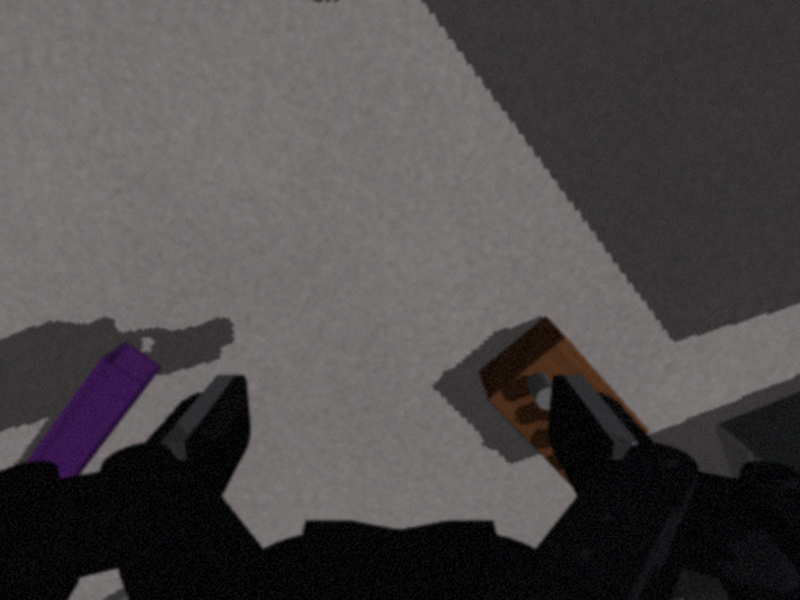

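The plan was refused because a row must name every value. The picture still shows the start pose: fingers at (200,430) and (600,430), with tool +x pointing up in the image.

Request:
{"op": "jog_arm", "data": {
  "plan": [
    {"dx": -15, "dy": -10, "dz": 2, "ax": 0, "ay": 0, "az": 0, "grip": 0},
    {"dx": -25, "dy": -17, "dz": 4, "ax": 0, "ay": 0, "az": 0, "grip": 0},
    {"dx": -30, "dy": -21, "dz": 4, "ax": 0, "ay": 0, "az": 0, "grip": 0},
    {"dx": -30, "dy": -21, "dz": 4, "ax": 0, "ay": 0, "az": 0, "grip": 0},
    {"dx": -30, "dy": -21, "dz": 4, "ax": 0, "ay": 0, "az": 0, "grip": 0},
    {"dx": -30, "dy": -21, "dz": 4, "ax": 0, "ay": 0, "az": 0, "grip": 0},
    {"dx": -30, "dy": -21, "dz": 4, "ax": 0, "ay": 0, "az": 0, "grip": 0},
    {"dx": -30, "dy": -21, "dz": 4, "ax": 0, "ay": 0, "az": 0, "grip": 0},
    {"dx": -30, "dy": -21, "dz": 4, "ax": 0, "ay": 0, "az": 0, "grip": 0},
    {"dx": -30, "dy": -21, "dz": 4, "ax": 0, "ay": 0, "az": 0, "grip": 0},
    {"dx": -30, "dy": -20, "dz": 6, "ax": 0, "ay": 0, "az": 0, "grip": 0},
    {"dx": 0, "dy": 0, "dz": 0, "ax": 0, "ay": 0, "az": 0.9, "grip": 0},
    {"dx": 0, "dy": 0, "dz": 0, "ax": 0, "ay": 0, "az": 0.95, "grip": 0},
    {"dx": 0, "dy": 0, "dz": 0, "ax": 0, "ay": 0, "az": 0.95, "grip": 0},
    {"dx": 0, "dy": 0, "dz": 0, "ax": 0, "ay": 0, "az": 0.95, "grip": 0},
    {"dx": 0, "dy": 0, "dz": 0, "ax": 0, "ay": 0, "az": 0.95, "grip": 0},
    {"dx": 0, "dy": 0, "dz": 0, "ax": 0, "ay": 0, "az": 0.95, "grip": 0},
    {"dx": 0, "dy": 0, "dz": 0, "ax": 0, "ay": 0, "az": 0.95, "grip": 0},
    {"dx": 0, "dy": 0, "dz": 0, "ax": 0, "ay": 0, "az": 0.95, "grip": 0},
    {"dx": 0, "dy": 0, "dz": 0, "ax": 0, "ay": 0, "az": 0.93, "grip": 0}
  ]
}}

```text
clock: 1.82
position: [0.435, 0.1907, 0.3605]
ee_rot: [-0.0, 0.621, 0.784, -0.0]
contact_force: [-0.6, 0.6, -0.5]
width: 0.0854
gripper_force: 0.0
```

```bash
python3 -c "
from h import *
go([.435,.191,.177],98.1)
wrist('w2')
y=np.radians(-81.9);a=np.array([np.cos(y),np.sin(y)]);p=np.array([-a[1],a[0]]);m=np.array([.435,.191])
for l in(-.085,0,.085):
  for w in(-.017,.017): print(l,w,(proj('w2',np.r_[m+a*l+p*w,.034])/.64).round(0))"
```

```text
t 1.82 shift [  0.3   0.2 183.5] turn [-0.01 -0.    0.86] pos [0.435  0.1907 0.3605] F [-0.6  0.6 -0.5] w 0.0854 q [0.27 0.16 1.78 0.   1.21 0.04]
-0.085 -0.017 [381. 120.]
-0.085 0.017 [441. 125.]
0 -0.017 [369. 268.]
0 0.017 [426. 273.]
0.085 -0.017 [360. 396.]
0.085 0.017 [412. 401.]
```

View pics/w2.png

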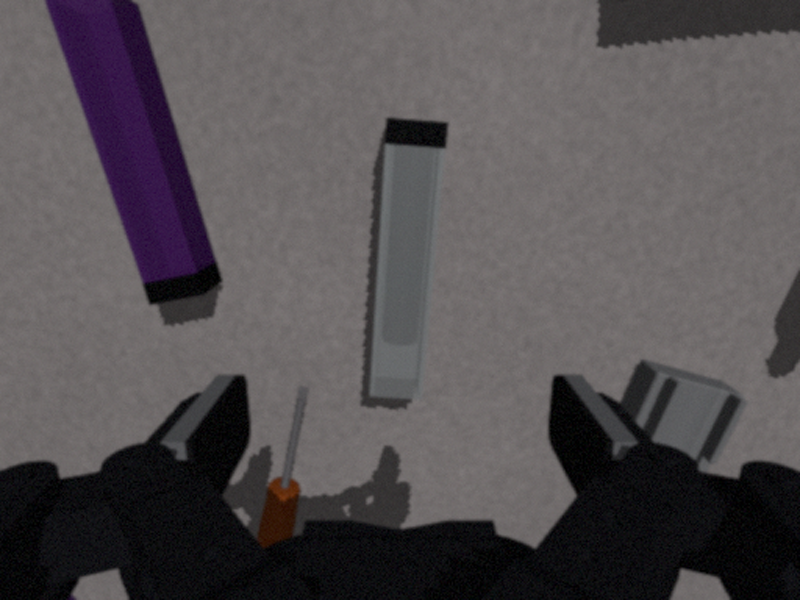

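The crop shows the clear tube: black closed end at (417,122), mouth at (394,398), bar front at (400,340). It sits about 7 px (3 to 4 mm) right of my prediction, so I correct x and descend.

```bash
python3 -c "
from h import *
c=np.mean([unproj('w2',u*.64,v*.64,.034) for u,v in[(387,118),(448,124),(370,395),(417,400)]],0);print(c)
go([.438,.187,.177],98.1)"
```

```text
[0.43897538 0.19276547 0.034     ]
t 1.87 shift [ -4.3   2.2 183.5] turn [-0.01 -0.    0.83] pos [0.435  0.1907 0.3605] F [ 0.1 -0.6 -0. ] w 0.0849 q [0.27 0.16 1.78 0.   1.21 0.04]
```

Request:
{"op": "jog_arm", "data": {
  "plan": [
    {"dx": 0, "dy": 0, "dz": 0, "ax": 0, "ay": 0, "az": 0.83, "grip": 0},
    {"dx": -4, "dy": 2.5, "dz": 20, "ax": 0, "ay": 0, "az": 0, "grip": 0},
    {"dx": 0, "dy": 0, "dz": 35, "ax": 0, "ay": 0, "az": 0, "grip": 0},
    {"dx": 0, "dy": 0, "dz": 35, "ax": 0, "ay": 0, "az": 0, "grip": 0},
    {"dx": 0, "dy": 0, "dz": 35, "ax": 0, "ay": 0, "az": 0, "grip": 0},
    {"dx": 0, "dy": 0, "dz": 30, "ax": 0, "ay": 0, "az": 0, "grip": 0},
    {"dx": 0, "dy": 0, "dz": 18, "ax": 0, "ay": 0, "az": 0, "grip": 0},
    {"dx": 0, "dy": 0, "dz": 10, "ax": 0, "ay": 0, "az": 0, "grip": 0},
    {"dx": 0, "dy": 0, "dz": 0, "ax": 0, "ay": 0, "az": 0, "grip": 0}
  ]
}}

```text
clock: 2.62
position: [0.4371, 0.1868, 0.1753]
ee_rot: [-0.002, 0.652, 0.758, -0.002]
contact_force: [-0.2, -0.2, 0.6]
width: 0.0851
gripper_force: 0.0
```

```bash
python3 -c "
from h import *
go([.438,.187,.177],98.1)"
```

```text
t 2.62 shift [ 0.   0.9 -1.7] turn [-0.06  0.01  0.09] pos [0.4371 0.1868 0.1753] F [-0.2 -0.2  0.6] w 0.0851 q [0.26 0.38 2.03 0.   0.73 0.11]
```

Request:
{"op": "jog_arm", "data": {
  "plan": [
    {"dx": 0, "dy": 0.5, "dz": -1.5, "ax": 0, "ay": 0, "az": 0, "grip": 1},
    {"dx": 0, "dy": 0, "dz": 0, "ax": 0, "ay": 0, "az": 0, "grip": 1},
    {"dx": 0, "dy": 0, "dz": 0, "ax": 0, "ay": 0, "az": 0, "grip": 1},
    {"dx": 0, "dy": 0, "dz": 0, "ax": 0, "ay": 0, "az": 0, "grip": 1},
    {"dx": 0, "dy": 0, "dz": 0, "ax": 0, "ay": 0, "az": 0, "grip": 1},
    {"dx": 0, "dy": 0, "dz": 0, "ax": 0, "ay": 0, "az": 0, "grip": 1},
    {"dx": 0, "dy": 0, "dz": 0, "ax": 0, "ay": 0, "az": 0, "grip": 1},
    {"dx": 0, "dy": 0, "dz": 0, "ax": 0, "ay": 0, "az": 0, "grip": 1}
  ],
  "grip_force": 60
}}

```text
clock: 3.28
position: [0.4391, 0.1874, 0.1803]
ee_rot: [0.001, 0.652, 0.758, 0.001]
contact_force: [-1.7, -0.2, 6.9]
width: 0.0328
gripper_force: 61.3
```

Request:
{"op": "jog_arm", "data": {
  "plan": [
    {"dx": 0, "dy": 0, "dz": -5, "ax": 0, "ay": 0, "az": 0, "grip": 1},
    {"dx": 0, "dy": 0, "dz": -10, "ax": 0, "ay": 0, "az": 0, "grip": 1},
    {"dx": 0, "dy": 0, "dz": -15, "ax": 0, "ay": 0, "az": 0, "grip": 1},
    {"dx": 0, "dy": 0, "dz": -12, "ax": 0, "ay": 0, "az": 0, "grip": 1},
    {"dx": 0, "dy": 0, "dz": -5, "ax": 0, "ay": 0, "az": 0, "grip": 1},
    {"dx": 0, "dy": 0, "dz": 0, "ax": 0, "ay": 0, "az": 0, "grip": 1},
    {"dx": 0, "dy": 0, "dz": 0, "ax": 0, "ay": 0, "az": 0, "grip": 1}
  ]
}}

```text
clock: 3.87
position: [0.4383, 0.1871, 0.226]
ee_rot: [-0.0, 0.652, 0.758, -0.0]
contact_force: [0.1, 0.0, -3.8]
width: 0.0329
gripper_force: 60.3
```

```bash
python3 -c "
from h import *
go([.438,.187,.2236],98.1)"
```

```text
t 3.87 shift [-0.1 -0.4  2.4] turn [-0.    0.    0.07] pos [0.4383 0.1871 0.226 ] F [ 0.1  0.  -3.8] w 0.0329 q [ 0.26  0.31  1.97 -0.    0.86  0.11]
```

Request:
{"op": "jog_arm", "data": {
  "plan": [
    {"dx": -5.4, "dy": 0, "dz": 0.1, "ax": 0, "ay": 0.333, "az": 0, "grip": 1},
    {"dx": -5.4, "dy": 0, "dz": 0.1, "ax": 0, "ay": 0.333, "az": 0, "grip": 1},
    {"dx": -5.4, "dy": 0, "dz": 0.1, "ax": 0, "ay": 0.333, "az": 0, "grip": 1},
    {"dx": -5.4, "dy": 0, "dz": 0.1, "ax": 0, "ay": 0.333, "az": 0, "grip": 1},
    {"dx": -5.4, "dy": 0, "dz": 0.1, "ax": 0, "ay": 0.333, "az": 0, "grip": 1},
    {"dx": -5.4, "dy": 0, "dz": 0.1, "ax": 0, "ay": 0.333, "az": 0, "grip": 1},
    {"dx": -5.4, "dy": 0, "dz": 0.1, "ax": 0, "ay": 0.333, "az": 0, "grip": 1},
    {"dx": -5.4, "dy": 0, "dz": 0.1, "ax": 0, "ay": 0.333, "az": 0, "grip": 1},
    {"dx": -5.4, "dy": 0, "dz": 0.1, "ax": 0, "ay": 0.333, "az": 0, "grip": 1},
    {"dx": -5.4, "dy": 0, "dz": 0.1, "ax": 0, "ay": 0.333, "az": 0, "grip": 1},
    {"dx": -5.4, "dy": 0, "dz": 0.1, "ax": 0, "ay": 0.333, "az": 0, "grip": 1},
    {"dx": -5.4, "dy": 0, "dz": 0.1, "ax": 0, "ay": 0.333, "az": 0, "grip": 1},
    {"dx": 0, "dy": 0, "dz": 0, "ax": 0, "ay": 0, "az": 0, "grip": 1},
    {"dx": 0, "dy": 0, "dz": 0, "ax": 0, "ay": 0, "az": 0, "grip": 1},
    {"dx": 0, "dy": 0, "dz": 0, "ax": 0, "ay": 0, "az": 0, "grip": 1},
    {"dx": 0, "dy": 0, "dz": 0, "ax": 0, "ay": 0, "az": 0, "grip": 1},
    {"dx": 0, "dy": 0, "dz": 0, "ax": 0, "ay": 0, "az": 0, "grip": 1},
    {"dx": 0, "dy": 0, "dz": 0, "ax": 0, "ay": 0, "az": 0, "grip": 1}
  ]
}}

```text
clock: 5.37
position: [0.4481, 0.1253, 0.213]
ee_rot: [-0.157, 0.638, 0.742, 0.136]
contact_force: [0.4, -1.2, -1.9]
width: 0.033
gripper_force: 60.5
```

```bash
python3 -c "
from h import *
import cv2
go([.438,.187,.226],98.1)
from rig import imaging,sensors
s=sensors.get_state();z=rot(s).as_matrix()[:,2];print('G',s['position']+.155*z,'tilt',np.degrees(np.arccos(-z[2])),s['moment'])
a=imaging.get_image('scene')['image'][:,:,::-1];b=imaging.get_image('top')['image'][:,:,::-1]
cv2.imwrite('pics/t1.png',np.hstack([cv2.resize(a[130:230,230:330],(400,400),interpolation=2),cv2.resize(b[160:260,160:260],(400,400),interpolation=2)]))"
```

```text
t 5.37 shift [62.4 -0.7 13.5] turn [-0.01 -3.99  0.08] pos [0.4481 0.1253 0.213 ] F [ 0.4 -1.2 -1.9] w 0.033 q [-0.05  0.33  2.04  0.52  0.93 -0.55]
G [0.43877952 0.18754409 0.07135673] tilt 23.949623072458913 [-0.58307315 -0.07956702  0.02265588]
```

View pics/t1.png

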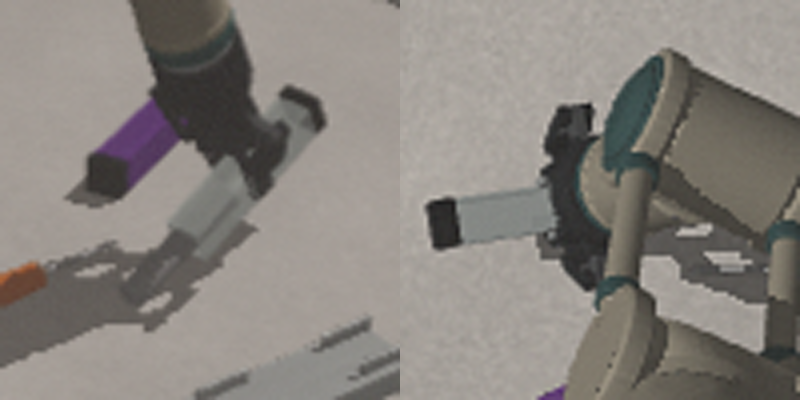

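The bar rests on the table, with its tip at (130,290) and the mouth at (180,225). It pokes out about 43 mm. Next I level the tube with the tip kept on the table, then lift.

Request:
{"op": "jog_arm", "data": {
  "plan": [
    {"dx": 5.6, "dy": 0, "dz": 4.4, "ax": 0, "ay": -0.333, "az": 0, "grip": 1},
    {"dx": 5.7, "dy": 0, "dz": 4.5, "ax": 0, "ay": -0.333, "az": 0, "grip": 1},
    {"dx": 5.9, "dy": 0, "dz": 4.5, "ax": 0, "ay": -0.333, "az": 0, "grip": 1},
    {"dx": 6.1, "dy": 0, "dz": 4.4, "ax": 0, "ay": -0.333, "az": 0, "grip": 1},
    {"dx": 6.3, "dy": 0, "dz": 4.4, "ax": 0, "ay": -0.333, "az": 0, "grip": 1},
    {"dx": 6.5, "dy": 0, "dz": 4.4, "ax": 0, "ay": -0.333, "az": 0, "grip": 1},
    {"dx": 6.6, "dy": 0, "dz": 4.3, "ax": 0, "ay": -0.333, "az": 0, "grip": 1},
    {"dx": 6.8, "dy": 0, "dz": 4.3, "ax": 0, "ay": -0.333, "az": 0, "grip": 1},
    {"dx": 5.4, "dy": 0, "dz": 0, "ax": 0, "ay": -0.333, "az": 0, "grip": 1},
    {"dx": 5.4, "dy": 0, "dz": -4, "ax": 0, "ay": -0.333, "az": 0, "grip": 1},
    {"dx": 5.4, "dy": 0, "dz": -8, "ax": 0, "ay": -0.333, "az": 0, "grip": 1},
    {"dx": 5.4, "dy": 0, "dz": -10, "ax": 0, "ay": -0.333, "az": 0, "grip": 1},
    {"dx": 0, "dy": 0, "dz": -12, "ax": 0, "ay": 0, "az": 0, "grip": 1},
    {"dx": 0, "dy": 0, "dz": -12, "ax": 0, "ay": 0, "az": 0, "grip": 1},
    {"dx": 0, "dy": 0, "dz": -12, "ax": 0, "ay": 0, "az": 0, "grip": 1},
    {"dx": 0, "dy": 0, "dz": -10, "ax": 0, "ay": 0, "az": 0, "grip": 1},
    {"dx": 0, "dy": 0, "dz": -5, "ax": 0, "ay": 0, "az": 0, "grip": 1},
    {"dx": 0, "dy": 0, "dz": 0, "ax": 0, "ay": 0, "az": 0, "grip": 1}
  ]
}}

```text
clock: 6.97
position: [0.4364, 0.2022, 0.269]
ee_rot: [-0.0, 0.653, 0.758, 0.001]
contact_force: [-0.0, 0.1, -3.6]
width: 0.0332
gripper_force: 60.1
```

```bash
python3 -c "
from h import *
go([.640,.076,.27],87.7)"
```

```text
t 6.97 shift [-155.   182.7   -1. ] turn [ 0.01 -0.01  1.8 ] pos [0.4364 0.2022 0.269 ] F [-0.   0.1 -3.6] w 0.0332 q [0.29 0.26 1.91 0.   0.98 0.14]
```

Request:
{"op": "jog_arm", "data": {
  "plan": [
    {"dx": -4, "dy": 5, "dz": 0, "ax": 0, "ay": 0, "az": 0, "grip": 1},
    {"dx": -8, "dy": 9.5, "dz": 0, "ax": 0, "ay": 0, "az": 0, "grip": 1},
    {"dx": -12, "dy": 14, "dz": 0, "ax": 0, "ay": 0, "az": 0, "grip": 1},
    {"dx": -13, "dy": 15.4, "dz": 0, "ax": 0, "ay": 0, "az": 0, "grip": 1},
    {"dx": -13, "dy": 15.4, "dz": 0, "ax": 0, "ay": 0, "az": 0, "grip": 1},
    {"dx": -13, "dy": 15.4, "dz": 0, "ax": 0, "ay": 0, "az": 0, "grip": 1},
    {"dx": -13, "dy": 15.4, "dz": 0, "ax": 0, "ay": 0, "az": 0, "grip": 1},
    {"dx": -13, "dy": 15.4, "dz": 0, "ax": 0, "ay": 0, "az": 0, "grip": 1},
    {"dx": -13, "dy": 15.4, "dz": 0, "ax": 0, "ay": 0, "az": 0, "grip": 1},
    {"dx": -13, "dy": 15.4, "dz": 0, "ax": 0, "ay": 0, "az": 0, "grip": 1},
    {"dx": -13, "dy": 15.4, "dz": 0, "ax": 0, "ay": 0, "az": 0, "grip": 1},
    {"dx": -12, "dy": 14, "dz": 0, "ax": 0, "ay": 0, "az": 0, "grip": 1},
    {"dx": -8, "dy": 9.5, "dz": 0, "ax": 0, "ay": 0, "az": 0, "grip": 1},
    {"dx": -5, "dy": 6, "dz": 0, "ax": 0, "ay": 0, "az": 0, "grip": 1},
    {"dx": -2, "dy": 2, "dz": 0, "ax": 0, "ay": 0, "az": 0.3, "grip": 1},
    {"dx": 0, "dy": 0, "dz": 0, "ax": 0, "ay": 0, "az": 0.6, "grip": 1},
    {"dx": 0, "dy": 0, "dz": 0, "ax": 0, "ay": 0, "az": 0.6, "grip": 1},
    {"dx": 0, "dy": 0, "dz": 0, "ax": 0, "ay": 0, "az": 0.3, "grip": 1},
    {"dx": 0, "dy": 0, "dz": 0, "ax": 0, "ay": 0, "az": 0, "grip": 1}
  ]
}}

```text
clock: 8.55
position: [0.6403, 0.0758, 0.2675]
ee_rot: [-0.001, 0.721, 0.693, -0.001]
contact_force: [0.8, 0.2, -3.4]
width: 0.033
gripper_force: 60.1
```

```bash
python3 -c "
from h import *
go([.640,.076,.2055],87.7)
wrist('w3')
c=np.array([-.0401,-.9992]);p=np.array([-c[1],c[0]]);m=np.array([.6352,-.005])
for l in(-.165,-.117):
  for w in(-.032,-.0195,.0195,.032): print(l,w,(proj('w3',np.r_[m+c*l+p*w,.037 if abs(w)<.03 else .025])/.64).round(0))"
```

```text
t 8.55 shift [ 0.2 -0.2 62. ] turn [-0.02 -0.    0.  ] pos [0.6403 0.0758 0.2675] F [ 0.8  0.2 -3.4] w 0.033 q [0.01 0.48 1.55 0.   1.12 0.05]
-0.165 -0.032 [312. 112.]
-0.165 -0.0195 [340. 109.]
-0.165 0.0195 [444. 109.]
-0.165 0.032 [473. 112.]
-0.117 -0.032 [317. 232.]
-0.117 -0.0195 [343. 237.]
-0.117 0.0195 [441. 237.]
-0.117 0.032 [468. 232.]
```

View pics/w3.png

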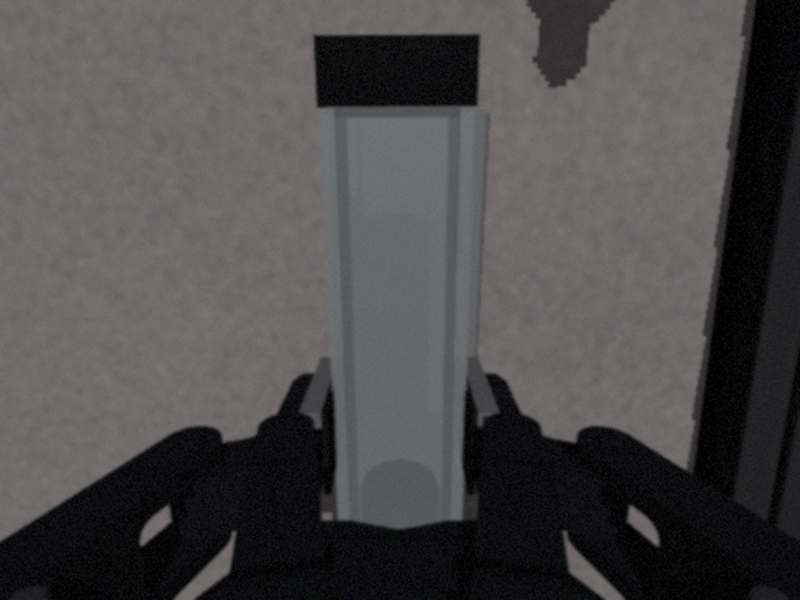

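The cradle's tube end is visible at columns 320 to 488 near row 110. Its centre at 404 is 2 mm to the +tool-y side of the tube, and the yaw matches. I shift 2 mm and lower.

Request:
{"op": "jog_arm", "data": {
  "plan": [
    {"dx": 0, "dy": 1, "dz": 5, "ax": 0, "ay": 0, "az": 0, "grip": 1},
    {"dx": 0, "dy": 1, "dz": 10, "ax": 0, "ay": 0, "az": 0, "grip": 1},
    {"dx": 0, "dy": 0, "dz": 12, "ax": 0, "ay": 0, "az": 0, "grip": 1},
    {"dx": 0, "dy": 0, "dz": 12, "ax": 0, "ay": 0, "az": 0, "grip": 1},
    {"dx": 0, "dy": 0, "dz": 8, "ax": 0, "ay": 0, "az": 0, "grip": 1},
    {"dx": 0, "dy": 0, "dz": 5, "ax": 0, "ay": 0, "az": 0, "grip": 1},
    {"dx": 0, "dy": 0, "dz": 3, "ax": 0, "ay": 0, "az": 0, "grip": 1},
    {"dx": 0, "dy": 0, "dz": 0, "ax": 0, "ay": 0, "az": 0, "grip": 1}
  ]
}}

```text
clock: 9.27
position: [0.6425, 0.0757, 0.2124]
ee_rot: [-0.0, 0.721, 0.693, -0.0]
contact_force: [-0.5, 0.5, -3.1]
width: 0.0332
gripper_force: 60.2
```

Request:
{"op": "jog_arm", "data": {
  "plan": [
    {"dx": 0, "dy": 0, "dz": 2, "ax": 0, "ay": 0, "az": 0, "grip": 1},
    {"dx": 0, "dy": 0, "dz": 2, "ax": 0, "ay": 0, "az": 0, "grip": 1},
    {"dx": 0, "dy": 0, "dz": 0, "ax": 0, "ay": 0, "az": 0, "grip": 1}
  ]
}}

```text
clock: 9.52
position: [0.6427, 0.0758, 0.2094]
ee_rot: [0.0, 0.721, 0.693, 0.0]
contact_force: [0.2, 0.9, -3.9]
width: 0.0331
gripper_force: 60.2
```

Request:
{"op": "jog_arm", "data": {
  "plan": [
    {"dx": 0, "dy": 0, "dz": 2, "ax": 0, "ay": 0, "az": 0, "grip": 1},
    {"dx": 0, "dy": 0, "dz": 1, "ax": 0, "ay": 0, "az": 0, "grip": 1},
    {"dx": 0, "dy": 0, "dz": 1, "ax": 0, "ay": 0, "az": 0, "grip": 1},
    {"dx": 0, "dy": 0, "dz": 0, "ax": 0, "ay": 0, "az": 0, "grip": 1}
  ]
}}

```text
clock: 9.85
position: [0.6428, 0.0758, 0.2061]
ee_rot: [0.0, 0.721, 0.693, 0.0]
contact_force: [-1.3, 1.4, 1.6]
width: 0.0332
gripper_force: 61.0
```

Request:
{"op": "jog_arm", "data": {
  "plan": [
    {"dx": 0, "dy": 0, "dz": 0, "ax": 0, "ay": 0, "az": 0, "grip": 0.5},
    {"dx": 0, "dy": 0, "dz": 0, "ax": 0, "ay": 0, "az": 0, "grip": 0.3},
    {"dx": 0, "dy": 0, "dz": 0, "ax": 0, "ay": 0, "az": 0, "grip": 0},
    {"dx": 0, "dy": 0, "dz": 0, "ax": 0, "ay": 0, "az": 0, "grip": 0},
    {"dx": 0, "dy": 0, "dz": 0, "ax": 0, "ay": 0, "az": 0, "grip": 0},
    {"dx": 0, "dy": 0, "dz": -10, "ax": 0, "ay": 0, "az": 0, "grip": 0},
    {"dx": 0, "dy": 0, "dz": -20, "ax": 0, "ay": 0, "az": 0, "grip": 0},
    {"dx": 0, "dy": 0, "dz": -30, "ax": 0, "ay": 0, "az": 0, "grip": 0},
    {"dx": -10, "dy": 0, "dz": -30, "ax": 0, "ay": 0, "az": 0, "grip": 0},
    {"dx": -25, "dy": 0, "dz": -30, "ax": 0, "ay": 0, "az": 0, "grip": 0},
    {"dx": -35, "dy": 0, "dz": -20, "ax": 0, "ay": 0, "az": 0, "grip": 0},
    {"dx": -40, "dy": 0, "dz": 0, "ax": 0, "ay": 0, "az": 0, "grip": 0},
    {"dx": -40, "dy": 0, "dz": 0, "ax": 0, "ay": 0, "az": 0, "grip": 0},
    {"dx": -30, "dy": 0, "dz": 0, "ax": 0, "ay": 0, "az": 0, "grip": 0},
    {"dx": -15, "dy": 0, "dz": 0, "ax": 0, "ay": 0, "az": 0, "grip": 0},
    {"dx": 0, "dy": 0, "dz": 0, "ax": 0, "ay": 0, "az": 0, "grip": 0}
  ]
}}

```text
clock: 11.18
position: [0.6348, -0.1224, 0.3457]
ee_rot: [0.001, 0.722, 0.692, -0.0]
contact_force: [-0.3, 0.7, -0.5]
width: 0.0852
gripper_force: 0.0
```

```bash
python3 -c "
from h import *
go([.640,-.1,.194],87.7)
wrist('w4')
c=np.array([-.0401,-.9992]);p=np.array([-c[1],c[0]]);m=np.array([.6395,-.005])
for l in(-.0,.043,.165):
  for w in(-.032,-.012,.012,.032): print(l,w,(proj('w4',np.r_[m+c*l+p*w,.040 if abs(w)<.03 else .025])/.64).round(0))"
```

```text
t 11.18 shift [ 22.8   4.1 151.7] turn [ 0.01  0.01 -0.03] pos [ 0.6348 -0.1224  0.3457] F [-0.3  0.7 -0.5] w 0.0852 q [-0.3   0.42  1.44 -0.    1.29 -0.25]
-0.0 -0.032 [335.  57.]
-0.0 -0.012 [371.  51.]
-0.0 0.012 [419.  51.]
-0.0 0.032 [456.  57.]
0.043 -0.032 [338. 142.]
0.043 -0.012 [372. 141.]
0.043 0.012 [418. 141.]
0.043 0.032 [453. 142.]
0.165 -0.032 [345. 349.]
0.165 -0.012 [376. 358.]
0.165 0.012 [417. 358.]
0.165 0.032 [448. 348.]
```

View pics/w4.png

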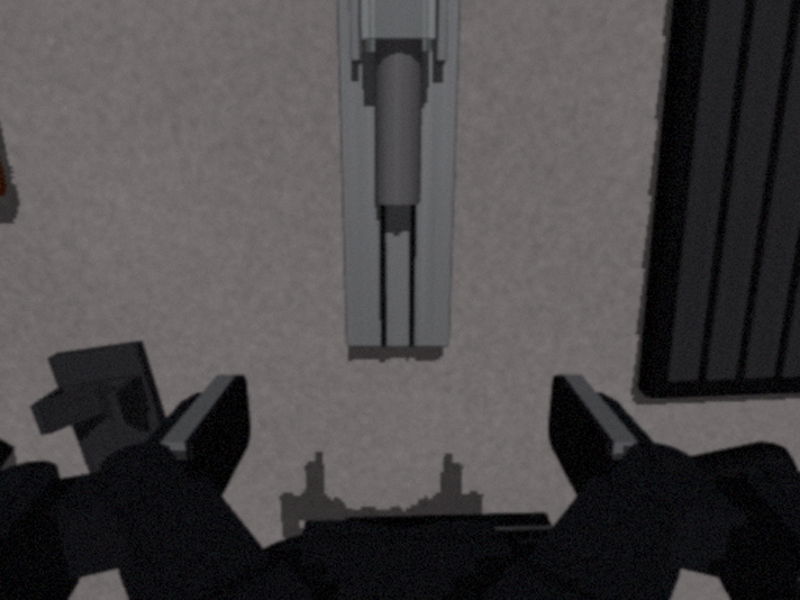

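```bash
python3 -c "
from h import *
for u,v,z in[(398,38,.059),(400,55,.052),(398,203,.05),(398,203,.04),(397,345,.025)]: print(u,v,unproj('w4',u*.64,v*.64,z).round(4))
import cv2
im=np.load('w4.npz')['image'];print(im[20:135,255].mean(1).astype(int))"
```

```text
398 38 [ 0.6411 -0.003   0.059 ]
400 55 [ 0.6418 -0.009   0.052 ]
398 203 [ 0.6378 -0.0792  0.05  ]
398 203 [ 0.6378 -0.0801  0.04  ]
397 345 [ 0.6333 -0.1676  0.025 ]
[96 99 96 90 67 50 41 39 38 37 40 43 38 50 75 83 83 81 83 82 84 85 83 80
 82 80 80 85 83 80 82 84 82 84 80 85 84 87 80 83 82 82 83 84 81 83 82 81
 80 82 84 84 82 84 80 83 81 83 82 82 81 82 81 82 80 80 79 79 80 82 81 82
 80 82 83 81 83 80 80 81 80 79 81 82 81 82 79 79 83 81 80 80 80 83 80 83
 81 80 78 81 81 76 79 81 78 78 79 80 79 78 74 59 48 44 44]
```

The mouth is at row 38 (y = −0.003, right at cradle x = 0) and the bar tip is at row 203 (y = −0.0795). The bar therefore pokes out about 76 mm, more than the 3 to 6 cm asked. I'll push it back gently to about 45 mm with the closed fingers, then lift and lay the tube again.

Request:
{"op": "jog_arm", "data": {
  "plan": [
    {"dx": 2, "dy": 1.5, "dz": 10, "ax": 0, "ay": 0, "az": 0, "grip": 1},
    {"dx": 2, "dy": 1.5, "dz": 25, "ax": 0, "ay": 0, "az": 0, "grip": 1},
    {"dx": 0, "dy": 0, "dz": 30, "ax": 0, "ay": 0, "az": 0, "grip": 1},
    {"dx": 0, "dy": 0, "dz": 30, "ax": 0, "ay": 0, "az": 0, "grip": 1},
    {"dx": 0, "dy": 0, "dz": 20, "ax": 0, "ay": 0, "az": 0, "grip": 1},
    {"dx": 0, "dy": 0, "dz": 10, "ax": 0, "ay": 0, "az": 0, "grip": 1},
    {"dx": 0, "dy": 0, "dz": 8, "ax": 0, "ay": 0, "az": 0, "grip": 1},
    {"dx": 0, "dy": 0, "dz": 0, "ax": 0, "ay": 0, "az": 0, "grip": 1},
    {"dx": 3, "dy": 0, "dz": 0, "ax": 0, "ay": 0, "az": 0, "grip": 1},
    {"dx": 5, "dy": 0, "dz": 0, "ax": 0, "ay": 0, "az": 0, "grip": 1},
    {"dx": 5, "dy": 0, "dz": 0, "ax": 0, "ay": 0, "az": 0, "grip": 1},
    {"dx": 5, "dy": 0, "dz": 0, "ax": 0, "ay": 0, "az": 0, "grip": 1},
    {"dx": 3, "dy": 0, "dz": 0, "ax": 0, "ay": 0, "az": 0, "grip": 1}
  ],
  "grip_force": 20
}}

```text
clock: 12.32
position: [0.6392, -0.0934, 0.2132]
ee_rot: [0.001, 0.721, 0.693, 0.001]
contact_force: [-0.6, 0.7, 0.3]
width: 0.0003
gripper_force: 0.0
```

Request:
{"op": "jog_arm", "data": {
  "plan": [
    {"dx": 2, "dy": 0, "dz": 0, "ax": 0, "ay": 0, "az": 0, "grip": 1},
    {"dx": 2.5, "dy": 0, "dz": 0, "ax": 0, "ay": 0, "az": 0, "grip": 1},
    {"dx": 3, "dy": 0, "dz": 0, "ax": 0, "ay": 0, "az": 0, "grip": 1},
    {"dx": 3, "dy": 0, "dz": 0, "ax": 0, "ay": 0, "az": 0, "grip": 1},
    {"dx": 3, "dy": 0, "dz": 0, "ax": 0, "ay": 0, "az": 0, "grip": 1},
    {"dx": 3, "dy": 0, "dz": 0, "ax": 0, "ay": 0, "az": 0, "grip": 1}
  ]
}}

```text
clock: 12.82
position: [0.6397, -0.0776, 0.2122]
ee_rot: [0.0, 0.721, 0.693, 0.0]
contact_force: [0.1, -0.8, -0.0]
width: -0.0001
gripper_force: 0.4
```

```bash
python3 -c "
from h import *
go([.638,-.059,.209],87.7)"
```

```text
t 12.82 shift [18.6 -2.4  3.2] turn [0.   0.   0.01] pos [ 0.6397 -0.0776  0.2122] F [ 0.1 -0.8 -0. ] w -0.0001 q [-0.23  0.53  1.61 -0.    1.   -0.19]
```

Request:
{"op": "jog_arm", "data": {
  "plan": [
    {"dx": 3, "dy": 0, "dz": 0, "ax": 0, "ay": 0, "az": 0, "grip": 1},
    {"dx": 3, "dy": 0, "dz": 0, "ax": 0, "ay": 0, "az": 0, "grip": 1},
    {"dx": 3, "dy": 0, "dz": 0, "ax": 0, "ay": 0, "az": 0, "grip": 1},
    {"dx": 3, "dy": 0, "dz": 0, "ax": 0, "ay": 0, "az": 0, "grip": 1},
    {"dx": 2, "dy": 0, "dz": 0, "ax": 0, "ay": 0, "az": 0, "grip": 1},
    {"dx": 1, "dy": 0, "dz": 0, "ax": 0, "ay": 0, "az": 0, "grip": 1},
    {"dx": 0, "dy": 0, "dz": 0, "ax": 0, "ay": 0, "az": 0, "grip": 1}
  ]
}}

```text
clock: 13.4
position: [0.6402, -0.0624, 0.2122]
ee_rot: [-0.0, 0.721, 0.693, 0.0]
contact_force: [-0.6, -0.1, 0.5]
width: 0.0004
gripper_force: 0.0
```

```bash
python3 -c "
from h import *
import cv2
go([.638,-.059,.209],87.7)
wrist('w5')
from rig import imaging
b=imaging.get_image('scene')['image'][:,:,::-1];a=cv2.imread('pics/w5.png')
cv2.imwrite('pics/t2.png',np.hstack([cv2.resize(a,(533,400)),cv2.resize(b[195:270,240:290],(266,400),interpolation=2)]))"
```

```text
t 13.4 shift [ 3.3 -2.3  3.2] turn [-0.   -0.    0.01] pos [ 0.6402 -0.0624  0.2122] F [-0.6 -0.1  0.5] w 0.0004 q [-0.21  0.53  1.61  0.    1.   -0.17]
```

View pics/t2.png

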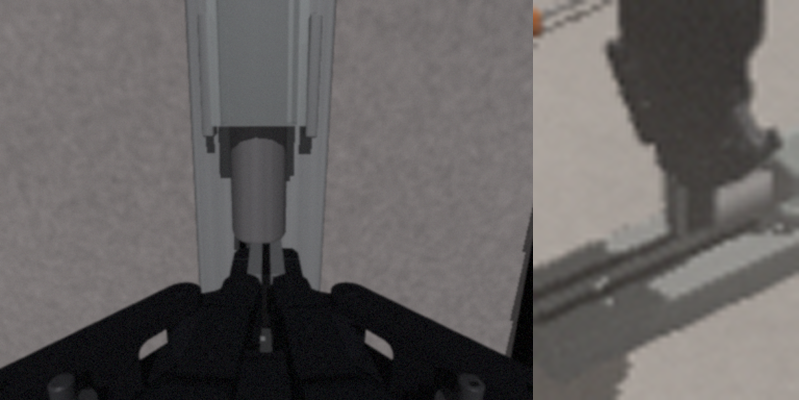

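The fingers are against the bar end: tip at about (260,240), mouth edge at (258,126).

```bash
python3 -c "
from h import *
print(unproj('w5',250,121,.059),[unproj('w5',250,v,.052) for v in(226,232)])
im=np.load('w5.npz')['image'].mean(2).astype(int);print(im[110:150,250],im[215:245,250])"
```

```text
[ 0.64168362 -0.00292549  0.059     ] [array([ 0.63963906, -0.04776684,  0.052     ]), array([ 0.63951845, -0.05055719,  0.052     ])]
[103 100 101 100 100  99 101 100  98  96  92  65  46  42  38  42  44  41
  39  39  41  45  53  76  85  86  90  85  86  85  89  87  85  88  86  83
  88  86  87  87] [85 86 88 83 84 89 87 85 88 85 84 88 88 86 85 86 82 82 75 74 69 74 70 67
 70 68 71 70 74 70]
```

Poke is now about 47 mm and the mouth has not moved. Next I go back over the tube to lift it briefly and lay it again.

Request:
{"op": "jog_arm", "data": {
  "plan": [
    {"dx": -4, "dy": 0, "dz": 0, "ax": 0, "ay": 0, "az": 0, "grip": 1},
    {"dx": -6, "dy": 0, "dz": -10, "ax": 0, "ay": 0, "az": 0, "grip": 1},
    {"dx": 0, "dy": 0, "dz": -30, "ax": 0, "ay": 0, "az": 0, "grip": 1},
    {"dx": 0, "dy": 0, "dz": -35, "ax": 0, "ay": 0, "az": 0, "grip": 1},
    {"dx": 15, "dy": 0, "dz": -30, "ax": 0, "ay": 0, "az": 0, "grip": 0},
    {"dx": 30, "dy": -1, "dz": 0, "ax": 0, "ay": 0, "az": 0, "grip": 0},
    {"dx": 35, "dy": -1, "dz": 0, "ax": 0, "ay": 0, "az": 0, "grip": 0},
    {"dx": 35, "dy": -1, "dz": 0, "ax": 0, "ay": 0, "az": 0, "grip": 0},
    {"dx": 22, "dy": 0, "dz": 0, "ax": 0, "ay": 0, "az": 0, "grip": 0},
    {"dx": 11, "dy": 0, "dz": 10, "ax": 0, "ay": 0, "az": 0, "grip": 0},
    {"dx": 0, "dy": 0, "dz": 25, "ax": 0, "ay": 0, "az": 0, "grip": 0},
    {"dx": 0, "dy": 0, "dz": 30, "ax": 0, "ay": 0, "az": 0, "grip": 0},
    {"dx": 0, "dy": 0, "dz": 20, "ax": 0, "ay": 0, "az": 0, "grip": 0},
    {"dx": 0, "dy": 0, "dz": 12, "ax": 0, "ay": 0, "az": 0, "grip": 0},
    {"dx": 0, "dy": 0, "dz": 0, "ax": 0, "ay": 0, "az": 0, "grip": 0}
  ]
}}

```text
clock: 14.75
position: [0.6416, 0.0742, 0.2169]
ee_rot: [-0.002, 0.721, 0.693, -0.002]
contact_force: [-0.8, -0.0, -0.5]
width: 0.0853
gripper_force: 0.0
```

```bash
python3 -c "
from h import *
go([.6427,.0758,.206],87.7)"
```

```text
t 14.75 shift [ 1.6  1.1 10.9] turn [-0.06  0.01  0.  ] pos [0.6416 0.0742 0.2169] F [-0.8 -0.  -0.5] w 0.0853 q [ 0.01  0.53  1.6  -0.    1.02  0.05]
```

Request:
{"op": "jog_arm", "data": {
  "plan": [
    {"dx": 1.5, "dy": 1, "dz": 6, "ax": 0, "ay": 0, "az": 0, "grip": 0},
    {"dx": 0, "dy": 0, "dz": 4, "ax": 0, "ay": 0, "az": 0, "grip": 0.2},
    {"dx": 0, "dy": 0, "dz": 0, "ax": 0, "ay": 0, "az": 0, "grip": 1},
    {"dx": 0, "dy": 0, "dz": 0, "ax": 0, "ay": 0, "az": 0, "grip": 1},
    {"dx": 0, "dy": 0, "dz": 0, "ax": 0, "ay": 0, "az": 0, "grip": 1},
    {"dx": 0, "dy": 0, "dz": 0, "ax": 0, "ay": 0, "az": 0, "grip": 1},
    {"dx": 0, "dy": 0, "dz": 0, "ax": 0, "ay": 0, "az": 0, "grip": 1},
    {"dx": 0, "dy": 0, "dz": 0, "ax": 0, "ay": 0, "az": 0, "grip": 1}
  ],
  "grip_force": 70
}}

```text
clock: 15.42
position: [0.6441, 0.0767, 0.2114]
ee_rot: [0.001, 0.721, 0.693, 0.001]
contact_force: [-0.6, -0.7, 5.5]
width: 0.0326
gripper_force: 70.6
```

Request:
{"op": "jog_arm", "data": {
  "plan": [
    {"dx": 0, "dy": 0, "dz": -4, "ax": 0, "ay": 0, "az": 0, "grip": 1},
    {"dx": 0, "dy": 0, "dz": -8, "ax": 0, "ay": 0, "az": 0, "grip": 1},
    {"dx": 0, "dy": 0, "dz": -10, "ax": 0, "ay": 0, "az": 0, "grip": 1},
    {"dx": 0, "dy": 0, "dz": -10, "ax": 0, "ay": 0, "az": 0, "grip": 1},
    {"dx": 0, "dy": 0, "dz": -8, "ax": 0, "ay": 0, "az": 0, "grip": 1},
    {"dx": 0, "dy": 0, "dz": 0, "ax": 0, "ay": 0, "az": 0, "grip": 1},
    {"dx": 0, "dy": 0, "dz": 0, "ax": 0, "ay": 0, "az": 0, "grip": 1}
  ]
}}

```text
clock: 16.0
position: [0.644, 0.0767, 0.2512]
ee_rot: [0.001, 0.721, 0.693, 0.001]
contact_force: [-0.6, -0.1, -4.1]
width: 0.0327
gripper_force: 69.9
```

Request:
{"op": "jog_arm", "data": {
  "plan": [
    {"dx": 0, "dy": -0.5, "dz": 4, "ax": 0, "ay": 0, "az": 0, "grip": 1},
    {"dx": 0, "dy": -0.5, "dz": 8, "ax": 0, "ay": 0, "az": 0, "grip": 1},
    {"dx": 0, "dy": 0, "dz": 10, "ax": 0, "ay": 0, "az": 0, "grip": 1},
    {"dx": 0, "dy": 0, "dz": 7, "ax": 0, "ay": 0, "az": 0, "grip": 1},
    {"dx": 0, "dy": 0, "dz": 4, "ax": 0, "ay": 0, "az": 0, "grip": 1},
    {"dx": 0, "dy": 0, "dz": 3, "ax": 0, "ay": 0, "az": 0, "grip": 1},
    {"dx": 0, "dy": 0, "dz": 2, "ax": 0, "ay": 0, "az": 0, "grip": 1},
    {"dx": 0, "dy": 0, "dz": 1, "ax": 0, "ay": 0, "az": 0, "grip": 1},
    {"dx": 0, "dy": 0, "dz": 1, "ax": 0, "ay": 0, "az": 0, "grip": 1},
    {"dx": 0, "dy": 0, "dz": 0, "ax": 0, "ay": 0, "az": 0, "grip": 1}
  ]
}}

```text
clock: 16.83
position: [0.6428, 0.0767, 0.2114]
ee_rot: [0.0, 0.721, 0.693, 0.0]
contact_force: [-2.3, 0.1, 2.0]
width: 0.0324
gripper_force: 70.7
```

Request:
{"op": "jog_arm", "data": {
  "plan": [
    {"dx": 0, "dy": 0, "dz": 0, "ax": 0, "ay": 0, "az": 0, "grip": 0.5},
    {"dx": 0, "dy": 0, "dz": 0, "ax": 0, "ay": 0, "az": 0, "grip": 0.3},
    {"dx": 0, "dy": 0, "dz": 0, "ax": 0, "ay": 0, "az": 0, "grip": 0},
    {"dx": 0, "dy": 0, "dz": 0, "ax": 0, "ay": 0, "az": 0, "grip": 0},
    {"dx": 0, "dy": 0, "dz": 0, "ax": 0, "ay": 0, "az": 0, "grip": 0},
    {"dx": 0, "dy": 0, "dz": -10, "ax": 0, "ay": 0, "az": 0, "grip": 0},
    {"dx": 0, "dy": 0, "dz": -20, "ax": 0, "ay": 0, "az": 0, "grip": 0},
    {"dx": 0, "dy": 0, "dz": -30, "ax": 0, "ay": 0, "az": 0, "grip": 0},
    {"dx": -10, "dy": 0, "dz": -30, "ax": 0, "ay": 0, "az": 0, "grip": 0},
    {"dx": -20, "dy": 0.5, "dz": -10, "ax": 0, "ay": 0, "az": 0, "grip": 0},
    {"dx": -30, "dy": 0.5, "dz": 0, "ax": 0, "ay": 0, "az": 0, "grip": 0},
    {"dx": -30, "dy": 0, "dz": 0, "ax": 0, "ay": 0, "az": 0, "grip": 0},
    {"dx": -15, "dy": 0, "dz": 5, "ax": 0, "ay": 0, "az": 0, "grip": 0},
    {"dx": -5, "dy": 0, "dz": 15, "ax": 0, "ay": 0, "az": 0, "grip": 0},
    {"dx": 0, "dy": 0, "dz": 0, "ax": 0, "ay": 0, "az": 0, "grip": 0}
  ]
}}

```text
clock: 18.08
position: [0.6384, -0.0346, 0.2881]
ee_rot: [-0.002, 0.722, 0.692, -0.001]
contact_force: [-0.3, 0.4, -0.1]
width: 0.0857
gripper_force: 0.0
```

```bash
python3 -c "
from h import *
import cv2
go([.639,-.033,.203],87.7)
wrist('w6')
im=np.load('w6.npz')['image'].mean(2)
for y in(-.03,): print(proj('w6',[.639,y,.052]))
g=im.astype(int); print([(v,g[v,254]) for v in range(2,250,4)])
print(g[proj('w6',[.639,-.03,.052])[1].astype(int),215:300])"
```

```text
t 18.08 shift [ 1.6  0.9 85.1] turn [-0.04 -0.01 -0.02] pos [ 0.6384 -0.0346  0.2881] F [-0.3  0.4 -0.1] w 0.0857 q [-0.16  0.45  1.53  0.    1.16 -0.12]
[255.54787937 197.2494522 ]
[(2, np.int64(109)), (6, np.int64(111)), (10, np.int64(111)), (14, np.int64(108)), (18, np.int64(105)), (22, np.int64(96)), (26, np.int64(93)), (30, np.int64(94)), (34, np.int64(92)), (38, np.int64(92)), (42, np.int64(93)), (46, np.int64(93)), (50, np.int64(94)), (54, np.int64(91)), (58, np.int64(96)), (62, np.int64(93)), (66, np.int64(90)), (70, np.int64(92)), (74, np.int64(92)), (78, np.int64(89)), (82, np.int64(92)), (86, np.int64(92)), (90, np.int64(89)), (94, np.int64(90)), (98, np.int64(89)), (102, np.int64(90)), (106, np.int64(88)), (110, np.int64(91)), (114, np.int64(88)), (118, np.int64(88)), (122, np.int64(91)), (126, np.int64(90)), (130, np.int64(87)), (134, np.int64(91)), (138, np.int64(85)), (142, np.int64(85)), (146, np.int64(88)), (150, np.int64(90)), (154, np.int64(87)), (158, np.int64(80)), (162, np.int64(34)), (166, np.int64(77)), (170, np.int64(79)), (174, np.int64(79)), (178, np.int64(80)), (182, np.int64(79)), (186, np.int64(77)), (190, np.int64(79)), (194, np.int64(81)), (198, np.int64(79)), (202, np.int64(78)), (206, np.int64(77)), (210, np.int64(79)), (214, np.int64(78)), (218, np.int64(78)), (222, np.int64(78)), (226, np.int64(73)), (230, np.int64(42)), (234, np.int64(44)), (238, np.int64(97)), (242, np.int64(100)), (246, np.int64(97))]
[ 81  90  97  97  95 101  99  97  99 102  98  95  95  96  97  95 100 103
  99  98 102 100  94  83  56  54  54  63  64  68  69  73  74  73  71  73
  79  78  79  81  79  79  77  74  75  70  72  72  74  68  64  65  62  63
  55  53  53  72  95 100 101 102 102 104 103 100 100  98  97  96  96  99
  97 101 102 102 100  99 100  98  98  98  95  83  87]
```

```bash
python3 -c "
from h import *
print(unproj('w6',254,159.5,.059),unproj('w6',254,228,.052))"
```

```text
[ 0.63915679 -0.00323687  0.059     ] [ 0.6370293  -0.05197505  0.052     ]
```

Poke is 48 mm, and the bar is under the gripper. I descend and grip the end.

Request:
{"op": "jog_arm", "data": {
  "plan": [
    {"dx": 0, "dy": 0.5, "dz": 15, "ax": 0, "ay": 0, "az": 0, "grip": 0},
    {"dx": 0, "dy": 0, "dz": 25, "ax": 0, "ay": 0, "az": 0, "grip": 0},
    {"dx": 0, "dy": 0, "dz": 22, "ax": 0, "ay": 0, "az": 0, "grip": 0},
    {"dx": 0, "dy": 0, "dz": 13, "ax": 0, "ay": 0, "az": 0, "grip": 0.3},
    {"dx": 0, "dy": 0, "dz": 6, "ax": 0, "ay": 0, "az": 0, "grip": 0.4},
    {"dx": 0, "dy": 0, "dz": 0, "ax": 0, "ay": 0, "az": 0, "grip": 0.5},
    {"dx": 0, "dy": 0, "dz": 0, "ax": 0, "ay": 0, "az": 0, "grip": 0.5}
  ],
  "grip_force": 40
}}

```text
clock: 18.72
position: [0.6403, -0.0326, 0.2098]
ee_rot: [0.0, 0.721, 0.693, 0.0]
contact_force: [0.7, -0.0, 0.1]
width: 0.0431
gripper_force: 0.0
```

Request:
{"op": "jog_arm", "data": {
  "plan": [
    {"dx": -1, "dy": -1, "dz": 3, "ax": 0, "ay": 0, "az": 0, "grip": 0.5},
    {"dx": 0, "dy": 0, "dz": 3, "ax": 0, "ay": 0, "az": 0, "grip": 0.55},
    {"dx": 0, "dy": 0, "dz": 0, "ax": 0, "ay": 0, "az": 0, "grip": 1},
    {"dx": 0, "dy": 0, "dz": 0, "ax": 0, "ay": 0, "az": 0, "grip": 1},
    {"dx": 0, "dy": 0, "dz": 0, "ax": 0, "ay": 0, "az": 0, "grip": 1},
    {"dx": 0, "dy": 0, "dz": 0, "ax": 0, "ay": 0, "az": 0, "grip": 1}
  ]
}}

```text
clock: 19.22
position: [0.6388, -0.0342, 0.2036]
ee_rot: [0.0, 0.721, 0.693, 0.0]
contact_force: [-0.8, 0.9, 0.7]
width: 0.0225
gripper_force: 39.3
```

```bash
python3 -c "
from h import *
go([.635,-.138,.203],87.7)"
```

```text
t 19.22 shift [-103.8    0.3    0.6] turn [ 0.   -0.    0.01] pos [ 0.6388 -0.0342  0.2036] F [-0.8  0.9  0.7] w 0.0225 q [-0.16  0.53  1.63  0.    0.98 -0.12]
```

Request:
{"op": "jog_arm", "data": {
  "plan": [
    {"dx": -2, "dy": 0, "dz": 0, "ax": 0, "ay": 0, "az": 0, "grip": 1},
    {"dx": -5, "dy": 0, "dz": 0, "ax": 0, "ay": 0, "az": 0, "grip": 1},
    {"dx": -8, "dy": 0, "dz": 0, "ax": 0, "ay": 0, "az": 0, "grip": 1},
    {"dx": -10, "dy": 0, "dz": 0, "ax": 0, "ay": 0, "az": 0, "grip": 1},
    {"dx": -10, "dy": 0, "dz": 0, "ax": 0, "ay": 0, "az": 0, "grip": 1},
    {"dx": -10, "dy": 0, "dz": 0, "ax": 0, "ay": 0, "az": 0, "grip": 1},
    {"dx": -10, "dy": 0, "dz": 0, "ax": 0, "ay": 0, "az": 0, "grip": 1},
    {"dx": -10, "dy": 0, "dz": 0, "ax": 0, "ay": 0, "az": 0, "grip": 1},
    {"dx": -10, "dy": 0, "dz": 0, "ax": 0, "ay": 0, "az": 0, "grip": 1},
    {"dx": -10, "dy": 0, "dz": 0, "ax": 0, "ay": 0, "az": 0, "grip": 1},
    {"dx": -10, "dy": 0, "dz": 0, "ax": 0, "ay": 0, "az": 0, "grip": 1},
    {"dx": -7, "dy": 0, "dz": 0, "ax": 0, "ay": 0, "az": 0, "grip": 1},
    {"dx": -4, "dy": 0, "dz": 0, "ax": 0, "ay": 0, "az": 0, "grip": 1},
    {"dx": -1, "dy": 0, "dz": 0, "ax": 0, "ay": 0, "az": 0, "grip": 1},
    {"dx": 0, "dy": 0, "dz": 1, "ax": 0, "ay": 0, "az": 0, "grip": 1}
  ]
}}

```text
clock: 20.47
position: [0.6346, -0.1418, 0.2029]
ee_rot: [0.001, 0.721, 0.693, -0.0]
contact_force: [-2.5, -2.8, 9.8]
width: 0.0226
gripper_force: 40.1
```

```bash
python3 -c "
from h import *
go([.635,-.140,.203],87.7)
wrist('w7')
g=np.load('w7.npz')['image'].mean(2).astype(int)
for y in(-.003,-.026): print(y,proj('w7',[.6375,y,.052]),proj('w7',[.6375,y,.059]))
print(g[0:260:3,255])
for v in(120,150,180): print(v,g[v,205:305:2])"
```

```text
t 20.47 shift [ 1.8  0.3 -0.1] turn [0.   0.01 0.01] pos [ 0.6346 -0.1418  0.2029] F [-2.5 -2.8  9.8] w 0.0226 q [-0.33  0.55  1.6  -0.    0.99 -0.29]
-0.003 [ 242.75111596 -148.91511009] [ 241.84024057 -167.57233115]
-0.026 [246.29799967 -59.3449058 ] [245.69445829 -70.52003661]
[98 98 99 95 97 93 94 93 95 95 95 96 97 96 94 95 95 94 94 93 93 92 93 92
 96 94 93 94 92 92 91 94 94 93 95 92 92 92 91 95 92 89 90 90 91 92 93 91
 94 91 91 92 92 91 89 87 90 88 92 92 89 90 91 90 90 92 91 91 91 92 89 89
 88 90 89 89 90 89 90 88 91 88 89 86 90 89 89]
120 [101 102 103 106 104 106 107 107 107  94  56  59  62  72  76  78  79  84
  86  87  89  92  94  96  93  92  91  90  88  88  86  86  82  81  77  77
  73  68  58  84 108 111 106 105 107 104 103 100  99 104]
150 [104 103 104 102 105 102 108 107 104 101  57  54  61  68  69  74  79  78
  86  87  86  90  92  96  96  91  90  89  86  87  83  84  83  78  77  77
  74  67  56  85 109 109 105 106 104 102 102 101 104 101]
180 [101 101 101 105 105 104 103 107 102 104  85  51  60  67  71  77  77  79
  84  85  89  90  94  95  96  89  88  87  87  87  85  85  79  76  73  75
  71  65  54  97 109 106 100 102 102 100 102 103 103 102]
```

Request:
{"op": "jog_arm", "data": {
  "plan": [
    {"dx": 0, "dy": 0, "dz": -0.5, "ax": 0, "ay": 0, "az": 0, "grip": 0.6},
    {"dx": 0, "dy": 0, "dz": 0, "ax": 0, "ay": 0, "az": 0, "grip": 0.5},
    {"dx": 0, "dy": 0, "dz": 0, "ax": 0, "ay": 0, "az": 0, "grip": 0.3},
    {"dx": 0, "dy": 0, "dz": 0, "ax": 0, "ay": 0, "az": 0, "grip": 0},
    {"dx": 0, "dy": 0, "dz": -5, "ax": 0, "ay": 0, "az": 0, "grip": 0},
    {"dx": 0, "dy": 0, "dz": -15, "ax": 0, "ay": 0, "az": 0, "grip": 0},
    {"dx": 0, "dy": 0, "dz": -30, "ax": 0, "ay": 0, "az": 0, "grip": 0},
    {"dx": 0, "dy": 0, "dz": -35, "ax": 0, "ay": 0, "az": 0, "grip": 0},
    {"dx": 0, "dy": 0, "dz": -35, "ax": 0, "ay": 0, "az": 0, "grip": 0},
    {"dx": 0, "dy": 0, "dz": -20, "ax": 0, "ay": 0, "az": 0, "grip": 0},
    {"dx": 0, "dy": 0, "dz": 0, "ax": 0, "ay": 0, "az": 0, "grip": 0}
  ]
}}

```text
clock: 21.43
position: [0.636, -0.1414, 0.3493]
ee_rot: [0.005, 0.721, 0.693, 0.003]
contact_force: [0.8, 0.2, -0.7]
width: 0.0854
gripper_force: 0.0
```

```bash
python3 -c "
from h import *
import cv2
go([.637,-.094,.20],87.7)
wrist('w8')
for y in(-.003,-.0295,-.1595): print(y,proj('w8',[.637,y,.051])/.64)"
```

```text
t 21.43 shift [ 47.9  -2.5 149.1] turn [0.11 0.03 0.01] pos [ 0.636  -0.1414  0.3493] F [ 0.8  0.2 -0.7] w 0.0854 q [-0.33  0.42  1.42  0.    1.29 -0.29]
-0.003 [379.86728561  -1.71056562]
-0.0295 [382.52148655  59.20756523]
-0.1595 [393.57703434 312.94996212]
```

View pics/w8.png

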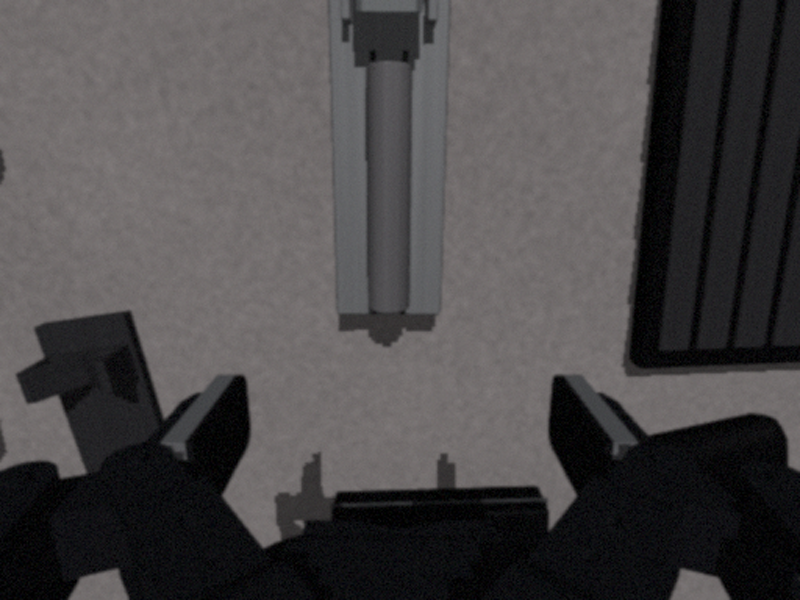

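Picture shows the bar lying on the rails, from (390,60) to (388,312), clear of the mouth, with its centre at about (0.637, −0.0945). Before picking it up I take a numeric look at the V-blocks.

```bash
python3 -c "
from h import *
go([.441,-.355,.35],95.3)"
```

```text
t 21.48 shift [-221.3 -185.7   -4.5] turn [ 0.06  0.02 -1.26] pos [ 0.6353 -0.1412  0.3463] F [ 0.9  0.  -0.6] w 0.0855 q [-0.33  0.42  1.43  0.    1.28 -0.29]
```

Request:
{"op": "jog_arm", "data": {
  "plan": [
    {"dx": -12, "dy": -10, "dz": 0, "ax": 0, "ay": 0, "az": 0, "grip": 0},
    {"dx": -25, "dy": -21, "dz": 0, "ax": 0, "ay": 0, "az": 0, "grip": 0},
    {"dx": -30, "dy": -25, "dz": 0, "ax": 0, "ay": 0, "az": 0, "grip": 0},
    {"dx": -30, "dy": -25, "dz": 0, "ax": 0, "ay": 0, "az": 0, "grip": 0},
    {"dx": -30, "dy": -25, "dz": 0, "ax": 0, "ay": 0, "az": 0, "grip": 0},
    {"dx": -30, "dy": -25, "dz": 0, "ax": 0, "ay": 0, "az": 0, "grip": 0},
    {"dx": -30, "dy": -25, "dz": 0, "ax": 0, "ay": 0, "az": 0, "grip": 0},
    {"dx": -22, "dy": -18, "dz": 0, "ax": 0, "ay": 0, "az": 0, "grip": 0},
    {"dx": -12, "dy": -11, "dz": 0, "ax": 0, "ay": 0, "az": -0.3, "grip": 0},
    {"dx": 0, "dy": 0, "dz": 0, "ax": 0, "ay": 0, "az": -0.6, "grip": 0},
    {"dx": 0, "dy": 0, "dz": 0, "ax": 0, "ay": 0, "az": -0.36, "grip": 0},
    {"dx": 0, "dy": 0, "dz": 0, "ax": 0, "ay": 0, "az": 0, "grip": 0},
    {"dx": 0, "dy": 0, "dz": 0, "ax": 0, "ay": 0, "az": 0, "grip": 0}
  ]
}}

```text
clock: 22.57
position: [0.44, -0.3547, 0.3412]
ee_rot: [-0.002, 0.674, 0.739, -0.0]
contact_force: [0.0, -0.3, 1.0]
width: 0.0851
gripper_force: 0.0
```

```bash
python3 -c "
from h import *
import cv2
go([.441,-.355,.35],95.3)
wrist('w9')
y=np.radians(-84.7);a=np.array([np.cos(y),np.sin(y)]);p=np.array([-a[1],a[0]]);m=np.array([.4408,-.2455])
for l in(-.075,.075):
  for w in(-.03,.03): print(l,w,proj('w9',np.r_[m+a*l+p*w,.01]).round(0))
im=np.load('w9.npz')['image'];g=cv2.GaussianBlur(im,(3,3),0).max(2)
print('levels',[g[v,u] for v,u in((100,255),(150,255),(150,150),(60,100))])
for th in(50,60,70):
  n,L,st,ce=cv2.connectedComponentsWithStats((g<th).astype(np.uint8))
  for i in range(1,n):
    if st[i,4]>1500: print(th,st[i],ce[i].round(0))
s=g[::8,::8]
for r in s[:36]: print(' '.join('%3d'%x for x in r[12:56]))"
```

```text
t 22.57 shift [-0.4  0.9 -8.8] turn [-0.02 -0.02 -0.02] pos [ 0.44   -0.3547  0.3412] F [ 0.  -0.3  1. ] w 0.0851 q [-0.8   0.3   1.63 -0.    1.21 -0.89]
-0.075 -0.03 [231. -49.]
-0.075 0.03 [305. -49.]
0.075 -0.03 [234. 138.]
0.075 0.03 [299. 138.]
levels [np.uint8(35), np.uint8(121), np.uint8(113), np.uint8(117)]
50 [ 232    0   71  138 9208] [268.  67.]
50 [ 396  141  116   96 9074] [457. 188.]
50 [    0   241   512   143 39274] [255. 337.]
60 [  52    0  122   95 3859] [129.  47.]
60 [ 231    0   73  144 9619] [268.  69.]
60 [    0    84   512   300 48375] [224. 323.]
60 [  391   141   121   101 10232] [456. 192.]
70 [  51    0  124   96 4157] [128.  47.]
70 [ 231    0   73  144 9801] [268.  69.]
70 [    0    83   512   301 49610] [225. 322.]
70 [  391   140   121   102 10352] [455. 192.]
 74  76  77  77  76  68 114 109 116 113 114 121 114 118 111 110 117  61  16  20  16  13  16  15  17  15  78 115 117 118 115 117 117 113 117 113 114 111 113 117 114 118 116 114
 74  77  76  78  75  77  81 121 117 119 118 117 115 120 116 119 116  48  20  18  19  19  17  16  18  17  81 113 114 113 
[... 5339 characters left out ...]
 112 109  23  70  67   6   8 102 116 112 114 113 117 116 115 114 117 119 119 116  56  88  89  86  80  88  87 116 115 117 116  56   7   6  71  65  37 117 116 116 113 111 114
115 114  20  69  72   8   8   7  90 111 113 116 109 114 113 121 114 113 114 118 120 121  57  85  88  87  87 114 113 117 116 114  37   6   6  15  72  55  45 111 111 114 113 112
114  24  60  72  16   3   8   4  70 112 114 113 117 113 114 116 117 117 118 118 119 116 124 115 103 114 117 115 114 113 118 117  16   6   7   7  39  71  37  58 111 111 112 110
 35  38  71  43   8   5   7   6  85 111 117 112 110 114 116 117 118 117 118 117 120 118 121 119 122 120 117 119 118 117 115 115  30   6   6   9   7  64  71  22  74 112 116 111
```

```bash
python3 -c "
from h import *
im=np.load('w9.npz')['image'];g=im.astype(float).mean(2)
L=[];Rr=[]
for v in range(50,92,4):
  r=g[v]; 
  f=lambda us:next(u+(70-r[u])/(r[u+1]-r[u]) for u in us if (r[u]-70)*(r[u+1]-70)<=0)
  l=f(range(250,215,-1)); q=f(range(280,320)); L.append(unproj('w9',l,v,.01)[:2]);Rr.append(unproj('w9',q+.5,v,.01)[:2])
L=np.array(L);Rr=np.array(Rr)
for E in(L,Rr):
  k=np.polyfit(E[:,1],E[:,0],1);print('line x at y=-.2455',np.polyval(k,-.2455).round(4),'yaw',np.degrees(np.arctan2(-1,-k[0])).round(2),np.std(E[:,0]-np.polyval(k,E[:,1])).round(5))
for u in(245,250,268,285,292): print(u,g[84:148,u].astype(int))
m=np.array([.4408,-.2455]);y=np.radians(-84.7);a=np.array([np.cos(y),np.sin(y)])
for n,l,z in(('base end top',.075,.01),('base end bot',.075,0),('sup near top',.055,.039),('sup near bot',.055,.01),('sup far top',.035,.039),('sup2 near top',-.035,.039),('sup2 near bot',-.035,.01)): print(n,proj('w9',np.r_[m+a*l,z]))
"
```

```text
line x at y=-.2455 0.4112 yaw -82.89 0.00044
line x at y=-.2455 0.4722 yaw -82.86 0.00026
245 [ 35  37  35  39  37  37  32  33  26  27  28  34  29  31  27  33  28  28
  27  33  32  30  34  28  36  35  28  31  27  27  27  28  23  11  16  19
  14  16  17  16  13   6   6  17   8  13  17  19  14  20  14  24  35  44
  52  51  52  56  71 101 112 113 114 109]
250 [ 39  39  38  42  35  37  35  29  31  29  27  27  28  30  33  29  31  25
  32  31  28  30  32  31  30  32  30  35  31  30  32  28  20  11  14  19
  11  17  21  14  15  20  13  12  24  20  12  16  15  27  31  33  38  44
  50  47  51  52  65  95 107 108 110 114]
268 [ 39  35  40  37  41  32  34  33  35  32  30  34  34  32  21  25  34  33
  29  25  33  32  34  28  31  32  33  28  29  30  26  18   7   5  15  22
  22  29  34  34  35  32  40  36  37  36  37  37  35  33  34  33  43  53
  49  48  51  65 101 108 112 111 113 110]
285 [ 37  34  36  37  40  30  30  26  26  26  27  24  25  23  21  30  22  25
  23  24  27  27  28  27  26  32  23  27  28  21  22  19  20  19  14  14
  10  14  11  15  17   9   5  22  16  18  18  13  15  17  19  29  44  53
  53  53  54  49  53  65 102 110 111 115]
292 [ 31  30  38  35  32  35  29  22  30  25  29  20  19  25  18  24  26  25
  29  23  23  30  29  30  18  29  23  26  29  31  24  19  17  20  16  17
   5  11   7  14  12   6  12  19  15  15  17  18  17  20  18  29  43  55
  52  55  53  68 101 115 115 116 115 117]
base end top [266.44030603 138.23120157]
base end bot [266.10805759 137.0753876 ]
sup near top [267.75334283 117.74767268]
sup near bot [266.61578084 116.17561119]
sup far top [267.97794953  92.45820251]
sup2 near top [268.84157982  -4.78178433]
sup2 near bot [267.49071072   6.20487448]
```

```bash
python3 -c "
from h import *
go([.6365,-.0946,.30],87.7)"
```

```text
t 22.62 shift [240.9 219.1  41.5] turn [-0.02 -0.02  1.26] pos [ 0.4404 -0.3546  0.3415] F [-0.6  0.1  0.2] w 0.0851 q [-0.8   0.3   1.63 -0.    1.21 -0.89]
```

Request:
{"op": "jog_arm", "data": {
  "plan": [
    {"dx": 12, "dy": 11, "dz": 0, "ax": 0, "ay": 0, "az": 0, "grip": 0},
    {"dx": 24, "dy": 22, "dz": 0, "ax": 0, "ay": 0, "az": 0, "grip": 0},
    {"dx": 30, "dy": 27, "dz": 0, "ax": 0, "ay": 0, "az": 0, "grip": 0},
    {"dx": 30, "dy": 27, "dz": 0, "ax": 0, "ay": 0, "az": 0, "grip": 0},
    {"dx": 30, "dy": 27, "dz": 0, "ax": 0, "ay": 0, "az": 0, "grip": 0},
    {"dx": 30, "dy": 27, "dz": 0, "ax": 0, "ay": 0, "az": 0, "grip": 0},
    {"dx": 30, "dy": 27, "dz": 0, "ax": 0, "ay": 0, "az": 0, "grip": 0},
    {"dx": 30, "dy": 27, "dz": 0, "ax": 0, "ay": 0, "az": 0, "grip": 0},
    {"dx": 18, "dy": 17, "dz": 4, "ax": 0, "ay": 0, "az": 0, "grip": 0},
    {"dx": 7, "dy": 7, "dz": 8, "ax": 0, "ay": 0, "az": 0.3, "grip": 0},
    {"dx": 0, "dy": 0, "dz": 15, "ax": 0, "ay": 0, "az": 0.6, "grip": 0},
    {"dx": 0, "dy": 0, "dz": 14, "ax": 0, "ay": 0, "az": 0.36, "grip": 0},
    {"dx": 0, "dy": 0, "dz": 0, "ax": 0, "ay": 0, "az": 0, "grip": 0},
    {"dx": 0, "dy": 0, "dz": 0, "ax": 0, "ay": 0, "az": 0, "grip": 0}
  ]
}}

```text
clock: 23.78
position: [0.6365, -0.094, 0.3005]
ee_rot: [-0.001, 0.72, 0.694, -0.001]
contact_force: [-0.6, -0.8, 0.2]
width: 0.0853
gripper_force: 0.0
```

```bash
python3 -c "
from h import *
go([.6365,-.0946,.2035],87.7)"
```

```text
t 23.78 shift [-0.6  0.3 97. ] turn [-0.03 -0.01  0.02] pos [ 0.6365 -0.094   0.3005] F [-0.6 -0.8  0.2] w 0.0853 q [-0.25  0.45  1.51 -0.    1.19 -0.22]
```

Request:
{"op": "jog_arm", "data": {
  "plan": [
    {"dx": -0.5, "dy": 0, "dz": 15, "ax": 0, "ay": 0, "az": 0, "grip": 0},
    {"dx": 0, "dy": 0, "dz": 25, "ax": 0, "ay": 0, "az": 0, "grip": 0},
    {"dx": 0, "dy": 0, "dz": 25, "ax": 0, "ay": 0, "az": 0, "grip": 0},
    {"dx": 0, "dy": 0, "dz": 15, "ax": 0, "ay": 0, "az": 0, "grip": 0.3},
    {"dx": 0, "dy": 0, "dz": 9, "ax": 0, "ay": 0, "az": 0, "grip": 0.4},
    {"dx": 0, "dy": 0, "dz": 5, "ax": 0, "ay": 0, "az": 0, "grip": 0.5},
    {"dx": 0, "dy": 0, "dz": 2.5, "ax": 0, "ay": 0, "az": 0, "grip": 0.55},
    {"dx": 0, "dy": 0, "dz": 0, "ax": 0, "ay": 0, "az": 0, "grip": 0.55},
    {"dx": 0, "dy": 0, "dz": 0, "ax": 0, "ay": 0, "az": 0, "grip": 1},
    {"dx": 0, "dy": 0, "dz": 0, "ax": 0, "ay": 0, "az": 0, "grip": 1},
    {"dx": 0, "dy": 0, "dz": 0, "ax": 0, "ay": 0, "az": 0, "grip": 1},
    {"dx": 0, "dy": 0, "dz": 0, "ax": 0, "ay": 0, "az": 0, "grip": 1}
  ],
  "grip_force": 50
}}

```text
clock: 24.78
position: [0.6359, -0.095, 0.2065]
ee_rot: [-0.001, 0.721, 0.693, -0.001]
contact_force: [-6.2, 0.2, 6.1]
width: 0.0219
gripper_force: 48.9
```

Request:
{"op": "jog_arm", "data": {
  "plan": [
    {"dx": 0, "dy": 0, "dz": -4, "ax": 0, "ay": 0, "az": 0, "grip": 1},
    {"dx": 0, "dy": 0, "dz": -8, "ax": 0, "ay": 0, "az": 0, "grip": 1},
    {"dx": 0, "dy": 0, "dz": -14, "ax": 0, "ay": 0, "az": 0, "grip": 1},
    {"dx": 0, "dy": 0, "dz": -18, "ax": 0, "ay": 0, "az": 0, "grip": 1},
    {"dx": 0, "dy": 0, "dz": -18, "ax": 0, "ay": 0, "az": 0, "grip": 1},
    {"dx": 0, "dy": 0, "dz": -12, "ax": 0, "ay": 0, "az": 0, "grip": 1},
    {"dx": 0, "dy": 0, "dz": -6, "ax": 0, "ay": 0, "az": 0, "grip": 1},
    {"dx": 0, "dy": 0, "dz": 0, "ax": 0, "ay": 0, "az": 0, "grip": 1}
  ]
}}

```text
clock: 25.45
position: [0.6377, -0.0951, 0.2873]
ee_rot: [0.002, 0.721, 0.693, 0.001]
contact_force: [-0.3, 0.3, -3.2]
width: 0.0225
gripper_force: 49.1
```

```bash
python3 -c "
from h import *
go([.4415,-.2442,.28],96.4)"
```

```text
t 25.45 shift [-156.7 -190.2    6.6] turn [ 0.04  0.01 -1.44] pos [ 0.6377 -0.0951  0.2873] F [-0.3  0.3 -3.2] w 0.0225 q [-0.26  0.46  1.52  0.    1.16 -0.22]
```

Request:
{"op": "jog_arm", "data": {
  "plan": [
    {"dx": -5, "dy": -6, "dz": 0, "ax": 0, "ay": 0, "az": 0, "grip": 1},
    {"dx": -12, "dy": -14.5, "dz": 0, "ax": 0, "ay": 0, "az": 0, "grip": 1},
    {"dx": -19, "dy": -23, "dz": 0, "ax": 0, "ay": 0, "az": 0, "grip": 1},
    {"dx": -22, "dy": -27, "dz": 0, "ax": 0, "ay": 0, "az": 0, "grip": 1},
    {"dx": -22, "dy": -27, "dz": 0, "ax": 0, "ay": 0, "az": 0, "grip": 1},
    {"dx": -22, "dy": -27, "dz": 0, "ax": 0, "ay": 0, "az": 0, "grip": 1},
    {"dx": -22, "dy": -26, "dz": 0, "ax": 0, "ay": 0, "az": 0, "grip": 1},
    {"dx": -17, "dy": -20, "dz": 0, "ax": 0, "ay": 0, "az": 0, "grip": 1},
    {"dx": -11, "dy": -13.5, "dz": 0, "ax": 0, "ay": 0, "az": 0, "grip": 1},
    {"dx": -5, "dy": -6, "dz": 0, "ax": 0, "ay": 0, "az": -0.3, "grip": 1},
    {"dx": 0, "dy": 0, "dz": 0, "ax": 0, "ay": 0, "az": -0.6, "grip": 1},
    {"dx": 0, "dy": 0, "dz": 0, "ax": 0, "ay": 0, "az": -0.54, "grip": 1},
    {"dx": 0, "dy": 0, "dz": 0, "ax": 0, "ay": 0, "az": 0, "grip": 1},
    {"dx": 0, "dy": 0, "dz": 0, "ax": 0, "ay": 0, "az": 0, "grip": 1}
  ]
}}

```text
clock: 26.62
position: [0.4401, -0.2443, 0.2844]
ee_rot: [-0.001, 0.667, 0.745, -0.0]
contact_force: [0.1, -0.7, -2.6]
width: 0.0218
gripper_force: 49.3
```

```bash
python3 -c "
from h import *
go([.4415,-.2442,.2025],96.4)
wrist('w10')
g=np.load('w10.npz')['image'].mean(2).astype(int)
m=np.array([.4415,-.2442]);y=np.radians(-83.6);a=np.array([np.cos(y),np.sin(y)]);p=np.array([-a[1],a[0]])
for l in(-.075,-.035):
  for w in(-.03,.03): print(l,w,proj('w10',np.r_[m+a*l+p*w,.01]).round(1))
print('sup',proj('w10',np.r_[m-a*.055,.039]),proj('w10',np.r_[m-a*.035,.039]))
for v in(80,120,160,200): print(v,g[v,190:330:2])
print(g[30:200:2,225]);print(g[30:200:2,285]);print(g[30:260:3,255])"
```

```text
t 26.62 shift [-0.2  1.5 81.9] turn [-0.01 -0.01 -0.02] pos [ 0.4401 -0.2443  0.2844] F [ 0.1 -0.7 -2.6] w 0.0218 q [-0.64  0.27  1.84  0.    1.03 -0.75]
-0.075 -0.03 [214.5  89.1]
-0.075 0.03 [297.3  89. ]
-0.035 -0.03 [216.4 144.4]
-0.035 0.03 [295.6 144.3]
sup [256.01678461 119.51298205] [256.04851175 149.98294528]
80 [129 128 132 135 132 127 129 129 132 129 127 122 126 126 126 127 128 127
 126 127 128 129 128 131 131 130 130 126 123 123 131 133 135 132 132 130
 132 127 128 127 130 130 130 126 126 129 129 131 133 128 126 128 129 128
 123 124 124 129 131 130 124 123 124 129 129 134 132 132 128 132]
120 [131 129 131 133 131 134 126 128 131 131 127 125 123  69  44  46  42  34
  37  47  60  65  69  76  82  86  87  89  92  95  99 102 102 103 106 103
 101 101 103 106  99  97  92  95  91  89  73  60  36  35  36  40  39  44
  83 130 133 137 136 133 131 129 128 133 134 135 134 129 129 128]
160 [134 129 128 129 130 137 131 135 132 136 135 134 130  85  34  21  26  22
  24  29  57  63  71  77  82  83  86  88  92  95  99 102 103 104 101 102
 102 101 101 105  99  95  94  89  89  83  65  40  27 
[... 680 characters left out ...]
 42  47  44  42  43  45  46  45  43  40]
[132 130 135 130 132 130 132 130 131 130 132 130 130 127 127 130 128 125
 125 127 125 127 127 130 133 132 130 129 127  84  47  45  40  44  43  48
  42  45  46  58  58  55  54  50  52  46  40  45  42  42  39  36  37  40
  39  40  34  37  38  31  21  27  27  27  13  20  25  29  24  29  28  39
  40  42  45  44  43  42  43  43  43  42  41  42  37]
[129 127 131 129 126 126 127 127 126 129 131 125 126 131 130 130 133 134
 133 121  48  47  46  46  43  96 107 102 104 104 103 100  99 102 103 103
 102 100 101 100 101 100 103 101 101  98 105 102 101 103 100 102  98 104
 100  99 102  99  99 101 102  98  98  99 100 100 100 100  99  99 100  99
  98  97 101 101 100]
```

```bash
python3 -c "
from h import *
from rig import sensors
g=np.load('w10.npz')['image'].mean(2).astype(int);print(g[98:112,255])
s=sensors.get_state()
for v in(103,105):
  q=unproj('w10',255,v,.1285); print(q,rot(s).inv().apply(q-s['position']))"
```

```text
[ 42  46  41  41  43  55  78  96 109 110 107 103 102 102]
[ 0.43363361 -0.17866505  0.1285    ] [0.06573263 0.00069128 0.1561021 ]
[ 0.43371351 -0.17938992  0.1285    ] [0.06500337 0.00069114 0.15610133]
```

Request:
{"op": "jog_arm", "data": {
  "plan": [
    {"dx": 0, "dy": 0.8, "dz": 6, "ax": 0, "ay": 0, "az": 0, "grip": 1},
    {"dx": 0, "dy": 0.8, "dz": 12, "ax": 0, "ay": 0, "az": 0, "grip": 1},
    {"dx": 0, "dy": 0, "dz": 16, "ax": 0, "ay": 0, "az": 0, "grip": 1},
    {"dx": 0, "dy": 0, "dz": 16, "ax": 0, "ay": 0, "az": 0, "grip": 1},
    {"dx": 0, "dy": 0, "dz": 12, "ax": 0, "ay": 0, "az": 0, "grip": 1},
    {"dx": 0, "dy": 0, "dz": 7, "ax": 0, "ay": 0, "az": 0, "grip": 1},
    {"dx": 0, "dy": 0, "dz": 4, "ax": 0, "ay": 0, "az": 0, "grip": 1},
    {"dx": 0, "dy": 0, "dz": 2, "ax": 0, "ay": 0, "az": 0, "grip": 1},
    {"dx": 0, "dy": 0, "dz": 0, "ax": 0, "ay": 0, "az": 0, "grip": 1},
    {"dx": 0, "dy": 0, "dz": 0, "ax": 0, "ay": 0, "az": 0, "grip": 1}
  ]
}}

```text
clock: 27.5
position: [0.4427, -0.2443, 0.2106]
ee_rot: [0.001, 0.667, 0.745, 0.0]
contact_force: [-0.0, -0.3, -2.6]
width: 0.0219
gripper_force: 49.3
```

Request:
{"op": "jog_arm", "data": {
  "plan": [
    {"dx": 0, "dy": 0, "dz": 1.5, "ax": 0, "ay": 0, "az": 0, "grip": 1},
    {"dx": 0, "dy": 0, "dz": 1.5, "ax": 0, "ay": 0, "az": 0, "grip": 1},
    {"dx": 0, "dy": 0, "dz": 1, "ax": 0, "ay": 0, "az": 0, "grip": 1},
    {"dx": 0, "dy": 0, "dz": 0, "ax": 0, "ay": 0, "az": 0, "grip": 1}
  ]
}}

```text
clock: 27.83
position: [0.4423, -0.2441, 0.2062]
ee_rot: [-0.0, 0.667, 0.745, 0.0]
contact_force: [-0.4, 0.7, -2.3]
width: 0.0222
gripper_force: 49.3
```

Request:
{"op": "jog_arm", "data": {
  "plan": [
    {"dx": 0, "dy": 0, "dz": 1, "ax": 0, "ay": 0, "az": 0, "grip": 1},
    {"dx": 0, "dy": 0, "dz": 1, "ax": 0, "ay": 0, "az": 0, "grip": 1},
    {"dx": 0, "dy": 0, "dz": 1, "ax": 0, "ay": 0, "az": 0, "grip": 1},
    {"dx": 0, "dy": 0, "dz": 0, "ax": 0, "ay": 0, "az": 0, "grip": 1}
  ]
}}

```text
clock: 28.17
position: [0.4419, -0.2443, 0.2035]
ee_rot: [-0.0, 0.666, 0.746, -0.001]
contact_force: [-3.7, -1.4, 2.9]
width: 0.022
gripper_force: 50.1
```

Request:
{"op": "jog_arm", "data": {
  "plan": [
    {"dx": 0, "dy": -0.6, "dz": 0.5, "ax": 0, "ay": 0, "az": 0, "grip": 1},
    {"dx": 0, "dy": 0, "dz": 0.5, "ax": 0, "ay": 0, "az": 0, "grip": 1},
    {"dx": 0, "dy": 0, "dz": 0, "ax": 0, "ay": 0, "az": 0, "grip": 1}
  ]
}}

```text
clock: 28.42
position: [0.4412, -0.2443, 0.2028]
ee_rot: [-0.0, 0.666, 0.746, -0.001]
contact_force: [-5.3, 0.0, 7.8]
width: 0.0217
gripper_force: 50.5
```

Request:
{"op": "jog_arm", "data": {
  "plan": [
    {"dx": 0, "dy": 0, "dz": 0, "ax": 0, "ay": 0, "az": 0, "grip": 0.65},
    {"dx": 0, "dy": 0, "dz": 0, "ax": 0, "ay": 0, "az": 0, "grip": 0.55},
    {"dx": 0, "dy": 0, "dz": 0, "ax": 0, "ay": 0, "az": 0, "grip": 0.4},
    {"dx": 0, "dy": 0, "dz": 0, "ax": 0, "ay": 0, "az": 0, "grip": 0.2},
    {"dx": 0, "dy": 0, "dz": 0, "ax": 0, "ay": 0, "az": 0, "grip": 0},
    {"dx": 0, "dy": 0, "dz": -5, "ax": 0, "ay": 0, "az": 0, "grip": 0},
    {"dx": 0, "dy": 0, "dz": -15, "ax": 0, "ay": 0, "az": 0, "grip": 0},
    {"dx": 0, "dy": 0, "dz": -25, "ax": 0, "ay": 0, "az": 0, "grip": 0},
    {"dx": -10, "dy": 0, "dz": -30, "ax": 0, "ay": 0, "az": 0, "grip": 0},
    {"dx": -25, "dy": 0, "dz": -30, "ax": 0, "ay": 0, "az": 0, "grip": 0},
    {"dx": -25, "dy": 0, "dz": -20, "ax": 0, "ay": 0, "az": 0, "grip": 0},
    {"dx": -25, "dy": 0, "dz": -15, "ax": 0, "ay": 0, "az": 0, "grip": 0},
    {"dx": -10, "dy": 0, "dz": 0, "ax": 0, "ay": 0, "az": 0, "grip": 0},
    {"dx": 0, "dy": 0, "dz": 0, "ax": 0, "ay": 0, "az": 0, "grip": 0},
    {"dx": 0, "dy": 0, "dz": 0, "ax": 0, "ay": 0, "az": 0, "grip": 0}
  ]
}}

```text
clock: 29.67
position: [0.4517, -0.3379, 0.3408]
ee_rot: [-0.002, 0.667, 0.745, 0.001]
contact_force: [-0.0, 0.3, -0.9]
width: 0.0855
gripper_force: 0.0
```

```bash
python3 -c "
from h import *
go([.4415,-.2442,.2025],96.4)
wrist('w11')
im=np.load('w11.npz')['image'].astype(float);g=im.mean(2)
m=np.array([.442,-.2442]);y=np.radians(-83.6);a=np.array([np.cos(y),np.sin(y)]);p=np.array([-a[1],a[0]])
for l in(-.065,0,.065):
  q=[proj('w11',np.r_[m+a*l+p*w,.036]) for w in(-.012,.012)];t=proj('w11',np.r_[m+a*l,.047]);print(l,np.round(q,1).tolist(),'top',t.round(1))
u=int(proj('w11',np.r_[m,.047])[0]);print(u,[(v,int(g[v,u])) for v in range(0,215,3)])
for l in(-.02,.02):
  v=int(proj('w11',np.r_[m+a*l,.036])[1]);print(v,g[v,215:300:1].astype(int))
from rig import imaging
import cv2
b=imaging.get_image('top')['image'].astype(int);o=np.load('top.npz')['image'].astype(int)
d=(abs(b-o).max(2)>40).astype(np.uint8);d=cv2.morphologyEx(d,cv2.MORPH_OPEN,np.ones((3,3)))
n,L,st,ce=cv2.connectedComponentsWithStats(d)
for i in range(1,n):
  if st[i,4]>12: print((ce[i]/.64).round(0),st[i,2:])"
```

```text
t 29.67 shift [ 93.8   0.4 138.6] turn [-0.02 -0.03 -0.01] pos [ 0.4517 -0.3379  0.3408] F [-0.   0.3 -0.9] w 0.0855 q [-0.77  0.3   1.63  0.    1.21 -0.88]
-0.065 [[239.2, -26.6], [271.3, -26.7]] top [255.3 -32.6]
0 [[240.4, 66.1], [270.3, 66.0]] top [255.3  64.5]
0.065 [[241.4, 147.2], [269.5, 147.2]] top [255.4 149. ]
255 [(0, 94), (3, 92), (6, 89), (9, 90), (12, 90), (15, 93), (18, 88), (21, 89), (24, 91), (27, 88), (30, 89), (33, 90), (36, 91), (39, 87), (42, 89), (45, 88), (48, 88), (51, 87), (54, 85), (57, 89), (60, 89), (63, 87), (66, 88), (69, 86), (72, 87), (75, 84), (78, 87), (81, 89), (84, 91), (87, 85), (90, 88), (93, 86), (96, 90), (99, 88), (102, 86), (105, 91), (108, 88), (111, 89), (114, 87), (117, 87), (120, 88), (123, 89), (126, 85), (129, 88), (132, 87), (135, 87), (138, 85), (141, 87), (144, 86), (147, 78), (150, 24), (153, 44), (156, 51), (159, 53), (162, 57), (165, 51), (168, 57), (171, 57), (174, 62), (177, 117), (180, 118), (183, 117), (186, 119), (189, 121), (192, 115), (195, 109), (198, 113), (201, 115), (204, 117), (207, 114), (210, 117), (213, 117)]
38 [1
[... 817 characters left out ...]
0]
[535. 326.] [ 43  10 243]
[576. 325.] [ 7  7 42]
[271. 338.] [ 6 12 60]
[338. 338.] [ 5  3 15]
[328. 339.] [ 5  3 15]
[291. 345.] [ 5  3 15]
[544. 395.] [ 7  7 29]
[417. 430.] [ 26  21 138]
[240. 430.] [ 22  14 208]
[377. 422.] [10  6 41]
[ 86. 453.] [ 59  37 909]
[ 14. 445.] [ 21  25 297]
[315. 446.] [  65   24 1029]
[417. 496.] [  77   69 2152]
[324. 483.] [ 32  24 369]
[ 44. 489.] [ 30  24 145]
[ 85. 507.] [ 8  6 38]
[342. 518.] [ 29  17 303]
[458. 568.] [  67   51 1812]
[592. 566.] [  87   50 3068]
[ 85. 537.] [12 12 84]
[344. 548.] [11 11 85]
[ 67. 582.] [ 22  28 317]
[ 12. 573.] [16 16 86]
[145. 583.] [ 36  24 555]
[ 39. 579.] [ 8  6 35]
[ 84. 594.] [12  8 70]
[363. 595.] [ 5  5 21]
```

```bash
python3 -c "
from rig import manip; print(manip.sign_off())"
```

```text
the job is handed in; nothing more can be done
None
```

The job is handed in with the steel bar centred in the V-blocks, the empty tube in the cradle, and about 30 s of the 62 s used; the first laying had the bar poking out 76 mm, so I pushed it back to about 48 mm with the closed fingers and laid the tube again before drawing the bar out.

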